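# Portion dowels with a struck scoop and close the kit boxes

## Robot

A 6-joint arm with a two-finger parallel gripper is mounted at the origin on a cart in front of the work surface, level with it; the furniture and walls round the work are solid. World frame = base frame: x ahead of the robot, y to its left, z up, the work surface at z = 0. Lengths are in m, angles in rad, forces in N, time in s.
With the tool pointing down it reaches from about 0.375 to 0.975 m from the base axis. Payload 3.8 kg.
Tool frame: the origin (TCP) lies at the very end of the fingers, on their centre line; the grasp point (between the pads) lies 19 mm behind it; y points along the fingers, x is the direction in which the jaws open and shut, and the axes are right-handed (so a half turn about y gives the same grasp; the last joint's range is limited). The gripper opens to 85 mm and grips with 20 to 120 N. Pads are 22 mm wide; open, the fingers measure 114 mm over their backs; the gripper's body (76 mm by 85 mm) begins 54 mm behind the grasp point. The pads swing forward as they close: fully open they stand 13 mm farther back than shut.
Start: joints at [-0.037, 0.264, 1.604, -0, 1.274, -0.037], TCP at [0.675, -0, 0.231] pointing down, gripper open.
Joint ranges: [-2.63, 2.63], [-0.94, 2.18], [0.31, 2.57], [-1.31, 4.45], [0, 2.66], [-2.55, 2.55]. Speed limits (rad/s): [2.57, 2.57, 3.14, 3.14, 3.14, 3.14].

## Interface

Orientations are given as a rotation vector (axis times angle).
In Python, from workcell import bot, cams gives the robot as it stands.
- The arm moves only by the tool play_rows, never from a script. Its argument "motion" is a list of rows, each a list of 2 entries, a list of its own where there are three numbers: the shift along the world's x, y, z normalised to -1 to 1, where 1 is 400 mm, then the turn, a rotation vector about the world's x, y, z normalised to -1 to 1, where 1 is pi/4 rad. In form: [[[tx, ty, tz], [ax, ay, az]], ...]. A call has 1 to 10 rows; each row is the pose to reach, as a shift and turn from the pose commanded when the call began; what a row does not reach only later rows make up. A row lasts 1/8 s, in which the tool goes at most 62.5 mm and 10.7 degrees, less where a joint would pass 70% of its speed; a pose out of reach is approached as far as the arm can. A call with a number of a shift or a turn outside -1 to 1 is refused whole. A call with a gripper value outside its range is refused whole. "gripper" is the closure, from 0 (fully open) to 1 (shut), set as the call begins (left out, the last holds). The fingers move at their own pace and stop on an object; "squeeze" is the grip in N (left out, the last holds). Time passes only in rows, so rows that repeat a pose let the fingers close. It gives the time, the measured TCP pose, the force and the opening at its end, in the units of the state.
- bot.read_state(): the state, without advancing time (a new reading comes with each control period).
- cams.read_camera(name): name is "scene" or "side" or "wrist"; returns (picture, depth): 420x560x3 uint8, red, green, blue; 420x560 float32, m along the optical axis (not along the pixel's ray), 0 where there is no reading.
- cams.calibration(name): a dict with "mtx" (3x3 intrinsics, pixels), "k1" (the pictures are not rectified: a ray, as slopes to the right and down, at radius r is drawn at 1 + k1 r^2 times it, then the intrinsics apply), "R" (3x3) and "t" (3): a world point X has camera coordinates R X + t; the wrist camera has in their place "tool_from_camera" (4x4, takes a point from camera to tool coordinates, whose origin is the TCP and whose axes are the tool frame's). Camera axes: x right, y down, z forward; pixel columns grow to the right and rows downward; lengths in m; the calibration is good to about 2 mm. A picture is of the moment at which its call begins: read the wrist's pose just before it. calibration takes no time and is no camera call.
- bot.finish_job(): hands the job in, once; it reports no verdict.
Trained networks look in the newest picture that a camera, given by its name, has taken for a name from the list of things; names that differ only in an ending like _2 or _b are one class to them, and where a whole thing is asked for, a point or a joint stands for the part that bears it (a point fixed in the world has none). Each returns a list of dicts, best first, with "conf" (0 to 1); they miss things now and then, are a little off and sometimes report something else, mostly with a low value. They report only what shows in the picture. A call takes as long as a camera call.
- cams.recognise(camera, label): "xyz" ([x, y, z] in m, in the coordinates of the camera as it stood for that picture, good to about 4 mm: the middle of the surface that is visible of it).
- cams.regions_of(camera, label): "mask" (420x560 bool, what is visible of it).
- cams.mark_of(camera, label): "xyz" ([x, y, z] in m, in the coordinates of the camera as it stood for that picture, good to about 4 mm: a listed point, or the origin of a listed thing).
The state is a dict: "time": time; "q": joint angles; "joint_vel": joint speeds; "joint_torque": joint torques, N m; "tool_pos": TCP position; "tcp_rot": TCP orientation; "wrist_force": force on the tool from outside, world axes, zero at the start; "torque": the same for the moment, N m; "width": opening from 0.0 (shut) to 1.0 (fully open).
Only numpy, scipy, OpenCV 4.12 (cv2) and the standard library are available. Lean on these libraries where they do the work, as an engineer would, in place of code of your own. Each camera call takes 0.05 s, during which the arm holds its last target.

## Task

Use the measuring scoop to put one level measure, exactly three dowels, into each open kit box on the bench: run the scoop along the bin's floor under the dowels and always draw it back out under the strike plate, so that the surplus is struck off and stays in the bin. Then lay the scoop flat on the bench and shut the lid of each box. Do not touch the dowels with the fingers, and leave all the dowels that are not in a box in the bin.

Things in the scene. Friction and masses are not known exactly. Their poses are not given: they have to be found in the camera images.
- bin: plywood gravity bin, fixed. Origin on the bench under the inner foot of its rear wall; +x from the open front to the rear, z up. Inside 86 mm wide, open-topped. Floor falls 6 degrees to the rear: 6 mm over the bench at x = 0, 24.6 mm at its front edge x = -179 mm. Rear wall and side walls (x = 0 to -150 mm) stand 75 mm over the floor; beyond them an open apron
- bin_floor_rear (a point): point on the bin's floor, mid-width, at the inner foot of the rear wall (bin frame, mm: [0.0, 0.0, 6.0])
- bin_strike_edge (a point): middle of the lower edge of the steel strike plate across the bin: 120 mm from the rear wall along the floor, 28 mm over the floor (bin frame, mm: [-116.4, 0.0, 46.4]). Plate 36 mm high, leaning 30 degrees to the front going up. The scoop passes under it with 5 mm to spare, one layer of dowels in it; dowels higher up are held back in the bin
- scoop: measuring scoop, 0.16 kg, loose. Origin on its flat underside at the rear end of its pocket; +x to the tip, z up. 60 mm wide, no side walls. Along x, mm: green deck 22.5 high from -112 to 0; pocket floor 2.5 thick from 0 to 54 (takes just three dowels crosswise, their ends sticking out); 36 degree ramp up to a lip crest 7.2 high at 60.5; slope down to the thin tip at 77.5
- scoop_grip (a point): grip point on the axis of the scoop's wooden handle: scoop frame (mm) [-108.4, 0.0, 79.4], axes as the scoop's. Handle 24 mm (x) x 26 mm (y), 90 mm long from (x, z) = (-100, 20), leaning back 8 degrees towards -x going up; the point is 60 mm up it
- scoop_pocket (a point): middle of the scoop's pocket at half a dowel's height: scoop frame (mm) [27, 0, 12.5]. Pitched nose down by 48 to 55 degrees the scoop empties: the dowels roll out over the lip
- box_a: grey kit box on the left, 125 (x) x 115 (y) x 50 mm high, walls and floor 5 mm, 0.7 kg, loose; origin at the centre of its underside, z up. Lid hinged on its +x rim; its -x side faces right, to the bench's middle. Each box present gets one measure; in some starts only one of the two boxes is there
- box_b: grey kit box on the right, 125 (x) x 115 (y) x 50 mm high, walls and floor 5 mm, 0.7 kg, loose; origin at the centre of its underside, z up. Lid hinged on its +x rim; its -x side faces left, to the bench's middle. Each box present gets one measure; in some starts only one of the two boxes is there
- box_a_lid (a joint): angle of box_a's yellow lid, rad: 0 shut, 1.9 at its stop; starts open, leaning back past upright. 6 mm thick, reaches 125 mm from the hinge (box x = +62, z = 50 mm), black knob on its outer face. Free hinge: pushed from behind past upright (below about 1.5) it falls shut by itself
- box_b_lid (a joint): angle of box_b's yellow lid, rad: 0 shut, 1.9 at its stop; starts open, leaning back past upright. 6 mm thick, reaches 125 mm from the hinge (box x = +62, z = 50 mm), black knob on its outer face. Free hinge: pushed from behind past upright (below about 1.5) it falls shut by itself
- dowel_1: one of nine alike round wooden dowels with two blue bands, 20 mm diameter, 78 mm long, 20 g; origin at its centre, y along its axis. All start crosswise in the bin against its rear wall, in two layers; smooth, roll easily
- dowel_2: one of nine alike round wooden dowels with two blue bands, 20 mm diameter, 78 mm long, 20 g; origin at its centre, y along its axis. All start crosswise in the bin against its rear wall, in two layers; smooth, roll easily
- dowel_3: one of nine alike round wooden dowels with two blue bands, 20 mm diameter, 78 mm long, 20 g; origin at its centre, y along its axis. All start crosswise in the bin against its rear wall, in two layers; smooth, roll easily
- dowel_4: one of nine alike round wooden dowels with two blue bands, 20 mm diameter, 78 mm long, 20 g; origin at its centre, y along its axis. All start crosswise in the bin against its rear wall, in two layers; smooth, roll easily
- dowel_5: one of nine alike round wooden dowels with two blue bands, 20 mm diameter, 78 mm long, 20 g; origin at its centre, y along its axis. All start crosswise in the bin against its rear wall, in two layers; smooth, roll easily
- dowel_6: one of nine alike round wooden dowels with two blue bands, 20 mm diameter, 78 mm long, 20 g; origin at its centre, y along its axis. All start crosswise in the bin against its rear wall, in two layers; smooth, roll easily
- dowel_7: one of nine alike round wooden dowels with two blue bands, 20 mm diameter, 78 mm long, 20 g; origin at its centre, y along its axis. All start crosswise in the bin against its rear wall, in two layers; smooth, roll easily
- dowel_8: one of nine alike round wooden dowels with two blue bands, 20 mm diameter, 78 mm long, 20 g; origin at its centre, y along its axis. All start crosswise in the bin against its rear wall, in two layers; smooth, roll easily
- dowel_9: one of nine alike round wooden dowels with two blue bands, 20 mm diameter, 78 mm long, 20 g; origin at its centre, y along its axis. All start crosswise in the bin against its rear wall, in two layers; smooth, roll easily

How it is judged:
By the outcome, as a careful person would: the job done as asked, in the order asked, and still so for the second after the job is handed in, with the robot touching nothing.
Of box_a, box_b only 1 to 2 are there at a start; the rules pass over those that are not, and their reading is None.
At some moment in a run one of box_a, box_b may be knocked a few centimetres aside while the robot is not near it.
It also fails if it takes over 210 s, if anything falls off the work surface, if the arm or the gripper's body presses on something with over 40 N, if the wrist force passes 120 N, or if a joint passes its speed limit or range.

## Working session

There is one attempt and no reset: what is moved stays moved. The work goes in short steps, Python scripts to look and compute and a tool call to move; the robot and the scene stay as the last step left them, time stands still between calls to the robot, and variables do not carry over. Pictures are saved under pics/ and viewed, and the job is handed in when it is done.

Besides the shell and the picture viewer there is one more tool, called after "Call:" in YAML: its name, and indented under it one key for each argument. play_rows: Moves the arm, as the interface text tells. Its arguments: {"type":"object","properties":{"motion":{"type":"array","items":{"type":"array"}},"gripper":{"type":"number"},"squeeze":{"type":"number"}},"required":["motion"]}

```bash
ls -la; mkdir -p pics
python3 - <<'E'
from workcell import bot, cams
import cv2, numpy as np
s=bot.read_state(); print(s)
for n in ["scene","side","wrist"]:
    p,d=cams.read_camera(n); cv2.imwrite(f"pics/{n}0.png",p[:,:,::-1]); c=cams.calibration(n); print(n,c)
E
```

```text
total 12
drwxr-xr-x  3 agent agent 4096 Dec  6 08:56 .
drwxr-xr-x 23 root  root  4096 Dec  6 08:56 ..
drwxr-xr-x  2 agent agent 4096 Dec  6 08:56 pics
{'time': 0.0, 'q': array([-3.69180062e-02,  2.64773897e-01,  1.60540270e+00,  5.41720771e-06,
        1.27372219e+00, -3.69192900e-02]), 'joint_vel': array([ 3.60129866e-04, -1.18134107e-05, -8.27652110e-04, -2.13755869e-04,
       -1.47401678e-03,  1.82686918e-03]), 'joint_torque': array([ 6.10465631e-04, -5.15121067e+01, -3.67308676e+01, -4.07824507e-05,
        1.31324201e-02,  1.46811578e-05]), 'tool_pos': array([6.74246192e-01, 1.56405607e-05, 2.29932574e-01]), 'tcp_rot': array([-1.57070527,  0.00181007,  0.00180958]), 'wrist_force': array([ 0.22961679,  0.02099393, -0.05924984]), 'torque': array([ 0.02317068, -0.00108239, -0.01664282]), 'width': 0.9990294947524232}
scene {'mtx': array([[451.87824397,   0.        , 283.38184432],
       [  0.        , 451.87824397, 215.49454594],
       [  0.        ,   0.        ,   1.        ]]), 'k1': -0.0272634719224433, 'R': array([[-0.899695  , -0.43642271,  0.00917244],
       [-0.31859593,
[... 386 characters left out ...]
.06287361, -0.35074435, -0.93435823],
       [ 0.19977467,  0.91283957, -0.35610954]]), 't': array([-0.63684451,  0.10841735,  1.19003004])}
wrist {'mtx': array([[358.37447734,   0.        , 283.60193145],
       [  0.        , 358.37447734, 209.89588716],
       [  0.        ,   0.        ,   1.        ]]), 'k1': -0.023986445275405638, 'tool_from_camera': array([[ 9.99999183e-01,  1.21884608e-03,  3.85117382e-04,
        -9.07694806e-04],
       [-1.78504994e-06, -2.99954994e-01,  9.53953354e-01,
        -1.43631309e-01],
       [ 1.27824019e-03, -9.53952575e-01, -2.99954747e-01,
         7.61747238e-02],
       [ 0.00000000e+00,  0.00000000e+00,  0.00000000e+00,
         1.00000000e+00]])}
```

View pics/scene0.png

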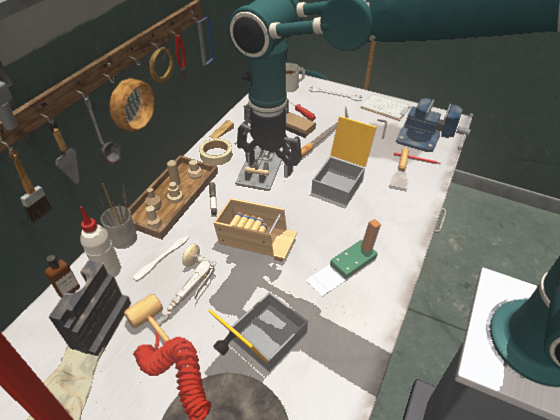

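View pics/side0.png

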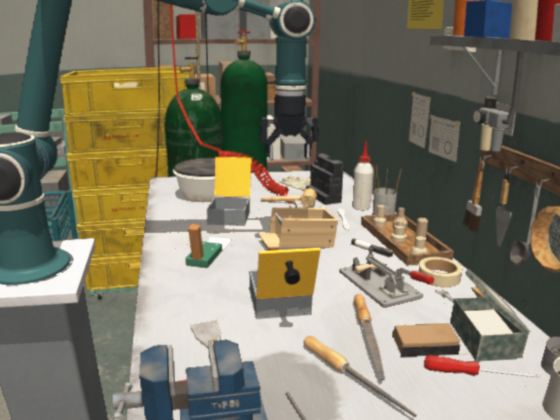

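View pics/wrist0.png

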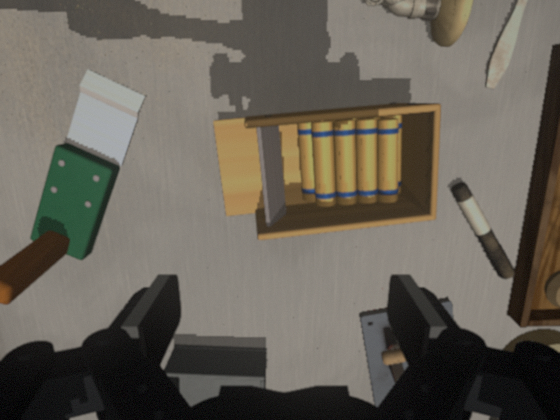

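```bash
cat > h.py <<'E'
from workcell import bot, cams
import cv2, numpy as np
from scipy.spatial.transform import Rotation as Ro
def T_tool(s):
    T=np.eye(4);T[:3,:3]=Ro.from_rotvec(s["tcp_rot"]).as_matrix();T[:3,3]=s["tool_pos"];return T
def w_from_c(n,s=None):
    c=cams.calibration(n)
    if n=="wrist": return T_tool(s)@c["tool_from_camera"]
    T=np.eye(4);T[:3,:3]=c["R"];T[:3,3]=c["t"];return np.linalg.inv(T)
def snap(n,save=None):
    s=bot.read_state();p,d=cams.read_camera(n)
    if save: cv2.imwrite(f"pics/{save}.png",p[:,:,::-1])
    return p,d,w_from_c(n,s)
def cloud(n,d,W):
    c=cams.calibration(n);h,w=d.shape
    u,v=np.meshgrid(np.arange(w),np.arange(h))
    D=np.array([c["k1"],0,0,0,0],float)
    xx=(u-c["mtx"][0,2])/c["mtx"][0,0];yy=(v-c["mtx"][1,2])/c["mtx"][1,1]
    r=np.hypot(xx,yy);ru=r.copy()
    for _ in range(20): ru=r/(1+c["k1"]*ru**2)
    f=np.where(r>0,ru/np.maximum(r,1e-9),1)
    P=np.stack([xx*f*d,yy*f*d,d],-1)
    return P@W[:3,:3].T+W[:3,3]
def proj(n,X,W):
    c=cams.calibration(n);X=np.atleast_2d(X);C=(X-W[:3,3])@W[:3,:3]
    xy=C[:,:2]/C[:,2:];r2=(xy**2).sum(1,keepdims=True);xy=xy*(1+c["k1"]*r2)
    return xy*c["mtx"][0,0]+c["mtx"][:2,2]
def tow(x,W): return W[:3,:3]@np.array(x)+W[:3,3]
E
python3 - <<'E'
from h import *
np.set_printoptions(precision=4,suppress=True)
for n in ["scene","side","wrist"]:
    p,d,W=snap(n); np.savez(f"{n}0.npz",p=p,d=d,W=W)
    for l in ["bin","bin_floor_rear","bin_strike_edge","scoop","scoop_grip","scoop_pocket","box_a"]:
        print(n,l,[(round(r["conf"],2),tow(r["xyz"],W).round(4).tolist()) for r in cams.mark_of(n,l)])
    for l in ["bin","scoop","box_a","box_a_lid"]:
        for i,r in enumerate(cams.regions_of(n,l)): np.save(f"m_{n}_{l}_{i}.npy",r["mask"]); print(l,i,r["conf"],r["mask"].sum())
print(bot.read_state()["time"])
E
```

```text
scene bin [(0.84, [0.7846, 0.0226, -0.001])]
scene bin_floor_rear [(0.92, [0.784, 0.0259, 0.0097])]
scene bin_strike_edge [(0.59, [0.6709, 0.0174, 0.0493])]
scene scoop [(0.97, [0.4774, 0.0221, 0.004])]
scene scoop_grip [(0.95, [0.4283, -0.0761, 0.0777])]
scene scoop_pocket [(0.56, [0.4892, 0.045, 0.0162]), (0.49, [0.5479, 0.2547, -0.0003]), (0.34, [0.7517, 0.0177, 0.0372])]
scene box_a [(0.76, [0.5486, 0.2527, -0.0022]), (0.76, [0.5998, -0.2801, -0.0009])]
bin 0 0.7 3007
scoop 0 0.98 1956
scoop 1 0.74 2957
box_a 0 0.78 3291
box_a 1 0.72 3873
box_a 2 0.35 1578
box_a_lid 0 0.64 484
side bin [(0.69, [0.7927, 0.0239, -0.0011])]
side bin_floor_rear []
side bin_strike_edge [(0.75, [0.6737, 0.0141, 0.046])]
side scoop [(0.63, [0.4773, 0.0238, 0.0025])]
side scoop_grip [(0.68, [0.4309, -0.0774, 0.081]), (0.27, [0.4894, 0.0409, 0.0104])]
side scoop_pocket [(0.9, [0.4885, 0.0427, 0.0127])]
side box_a [(0.74, [0.5922, -0.2792, 0.0007]), (0.56, [0.5537, 0.2542, 0.0002])]
bin 0 0.63 2689
bin 1 0.47 1142
scoop 0 0.94 1049
box_a 0 0.57 4184
box_a_lid 0 0.91 1400
wrist bin [(0.88, [0.7887, 0.0221, 0.0038])]
wrist bin_floor_rear [(0.71, [0.7896, 0.0224, 0.0009]), (0.67, [0.6747, 0.0154, 0.0529])]
wrist bin_strike_edge [(0.66, [0.6758, 0.0144, 0.0505]), (0.16, [0.6994, 0.0165, 0.0248])]
wrist scoop [(0.71, [0.4757, 0.0241, 0.0043])]
wrist scoop_grip [(0.65, [0.4293, -0.0762, 0.0787])]
wrist scoop_pocket [(0.81, [0.4877, 0.0424, 0.0127])]
wrist box_a [(0.65, [0.598, -0.2805, -0.0004])]
bin 0 0.59 16931
scoop 0 0.84 13329
scoop 1 0.25 17081
box_a 0 0.57 4419
1.95
```

Run:
```python
from h import *
np.set_printoptions(precision=4,suppress=True)
Cs={}
for n in ["scene","side","wrist"]:
    f=np.load(f"{n}0.npz"); Cs[n]=(cloud(n,f["d"],f["W"]),f["p"],f["d"])
    P=Cs[n][0][f["d"]>0]
    # bench
    for nm,c in [("a",(0.551,0.2535)),("b",(0.597,-0.28))]:
        m=(np.hypot(P[:,0]-c[0],P[:,1]-c[1])<0.1)&(P[:,2]>0.040)&(P[:,2]<0.053)
        if m.sum()>20:
            r=cv2.minAreaRect((P[m,:2]*1000).astype(np.float32)); print(n,"box",nm,m.sum(),r)
    m=(np.abs(P[:,0]-0.72)<0.12)&(np.abs(P[:,1]-0.02)<0.07)
    Q=P[m]
    for lo,hi in [(0.07,0.12)]:
        k=(Q[:,2]>lo)&(Q[:,2]<hi)
        if k.sum()>10:print(n,"bin rim",k.sum(),cv2.minAreaRect((Q[k,:2]*1000).astype(np.float32)),Q[k,2].max())
    k=(np.abs(P[:,0]-0.45)<0.03)&(np.abs(P[:,1]+0.06)<0.06)
    print(n,"bench z",np.median(P[(np.abs(P[:,0]-0.58)<0.03)&(np.abs(P[:,1]-0.05)<0.03)][:,2]))
    # deck
    m=(np.abs(P[:,2]-0.0225)<0.004)&(np.hypot(P[:,0]-0.452,P[:,1]+0.03)<0.08)
    print(n,"deck",m.sum(),cv2.minAreaRect((P[m,:2]*1000).astype(np.float32)) if m.sum()>20 else 0)
```

```text
scene box a 623 ((547.7051391601562, 254.72811889648438), (129.21519470214844, 116.85285949707031), 73.70687103271484)
scene box b 421 ((591.6661376953125, -281.47198486328125), (135.40821838378906, 116.18966674804688), 87.38469696044922)
scene bin rim 893 ((723.9519653320312, 20.172046661376953), (157.5529327392578, 103.47468566894531), 5.174318313598633) 0.10070397906875317
scene bench z 0.5948887729842633
scene deck 746 ((451.1757507324219, -27.49352264404297), (112.56270599365234, 61.629600524902344), 64.6158447265625)
side box a 357 ((549.1431884765625, 253.37496948242188), (138.57557678222656, 116.5521011352539), 73.93289184570312)
side box b 331 ((592.9401245117188, -284.3072814941406), (131.261962890625, 116.03305053710938), 87.45787811279297)
side bin rim 867 ((725.4091796875, 17.218116760253906), (158.54737854003906, 108.82179260253906), 4.754276275634766) 0.09735440044136384
side bench z 0.0016604358383450757
side deck 311 ((456.7778015136719, -31.69659423828125), (117.76199340820312, 59.728572845458984), 61.1280517578125)
wrist box b 982 ((594.7506103515625, -224.35867309570312), (18.169546127319336, 114.30037689208984), 85.6423568725586)
wrist bin rim 6277 ((722.92919921875, 17.388996124267578), (157.1322021484375, 97.7347640991211), 4.997833251953125) 0.09869554488745269
wrist bench z 0.001097552664531598
wrist deck 5503 ((451.5890808105469, -29.44994354248047), (111.86406707763672, 60.64497375488281), 65.00373077392578)
```

```bash
cat >> h.py <<'E'
def Rt(yaw,pitch,roll=0):
    """tool rot holding scoop with scoop yaw (deg), nose-down pitch (deg); handle lean 8"""
    return Ro.from_euler('z',yaw,degrees=True)*Ro.from_euler('y',pitch-8,degrees=True)*Ro.from_euler('x',-90,degrees=True)
G=np.array([-.1084,0,.0794]); 
def tcp_for(pt_world,pt_scoop,yaw,pitch,dg=np.zeros(3)):
    """TCP pos so scoop-frame point pt_scoop is at pt_world. dg: correction of actual grip point in scoop frame"""
    Rs=Ro.from_euler('z',yaw,degrees=True)*Ro.from_euler('y',pitch,degrees=True)
    g=pt_world+Rs.apply(G+dg-np.array(pt_scoop))
    return g+Rt(yaw,pitch).apply([0,.019,0])
def rows(pos,rot,n,ease=True,s=None):
    s=s or bot.read_state()
    R0=Ro.from_rotvec(s["tcp_rot"]); dr=(rot*R0.inv()).as_rotvec()/(np.pi/4); dp=(np.array(pos)-s["tool_pos"])/0.4
    sc=max(1,np.abs(dp).max(),np.abs(dr).max())
    if sc>1: print("SCALED by",sc); dp/=sc; dr/=sc
    out=[]
    for i in range(1,n+1):
        f=i/n; f=f*f*(3-2*f) if ease else f
        out.append("[["+",".join(f"{v:.3f}" for v in dp*f)+"],["+",".join(f"{v:.3f}" for v in dr*f)+"]]")
    print("from",s["tool_pos"].round(4),"t",round(s["time"],2)); print("["+",".join(out)+"]")
E
python3 - <<'E'
from h import *
R=Rt(64.6,0)
print(tcp_for([.4292,-.0762,.0794],G,64.6,0))
rows([.43,-.075,.18],R,10)
E
```

```text
[ 0.43033423 -0.07381132  0.06058491]
SCALED by 1.4330802477155964
from [0.675  0.     0.2313] t 1.95
[[[-0.012,-0.004,-0.003],[0.002,-0.003,0.028]],[[-0.044,-0.014,-0.009],[0.007,-0.012,0.104]],[[-0.092,-0.028,-0.019],[0.015,-0.024,0.216]],[[-0.150,-0.046,-0.031],[0.025,-0.039,0.352]],[[-0.214,-0.065,-0.045],[0.035,-0.055,0.500]],[[-0.277,-0.085,-0.058],[0.045,-0.072,0.648]],[[-0.335,-0.103,-0.070],[0.055,-0.087,0.784]],[[-0.383,-0.117,-0.080],[0.063,-0.099,0.896]],[[-0.415,-0.127,-0.087],[0.068,-0.108,0.972]],[[-0.427,-0.131,-0.089],[0.070,-0.111,1.000]]]
```

Call:
play_rows:
  motion:
    - [[-0.04,-0.01,-0.01],[0,0,0.1]]
    - [[-0.14,-0.04,-0.03],[0.02,-0.04,0.34]]
    - [[-0.25,-0.08,-0.05],[0.04,-0.07,0.6]]
    - [[-0.35,-0.11,-0.07],[0.06,-0.09,0.82]]
    - [[-0.42,-0.13,-0.09],[0.07,-0.11,1.0]]
    - [[-0.42,-0.13,-0.09],[0.07,-0.11,1.0]]
  gripper: 0
  squeeze: 100

```text
time: 2.7
tool_pos: [0.5047, -0.0525, 0.1944]
tcp_rot: [-1.427, -0.673, 0.542]
wrist_force: [0.1, 0.1, -0.0]
width: 0.999
```

Run:
```python
from h import *
print(bot.read_state()["q"])
rows([.43,-.075,.17],Rt(64.6,0),5)
```

```text
[-0.2157687  -0.05701066  2.02923928  0.10139757  1.13446173 -1.04068002]
from [ 0.5047 -0.0525  0.1944] t 2.7
[[[-0.019,-0.006,-0.006],[0.003,-0.005,0.045]],[[-0.066,-0.020,-0.022],[0.011,-0.018,0.153]],[[-0.121,-0.036,-0.040],[0.020,-0.033,0.283]],[[-0.167,-0.050,-0.055],[0.027,-0.046,0.391]],[[-0.187,-0.056,-0.061],[0.031,-0.051,0.436]]]
```

Call:
play_rows:
  motion:
    - [[-0.07,-0.02,-0.02],[0.01,-0.02,0.15]]
    - [[-0.13,-0.04,-0.04],[0.02,-0.035,0.3]]
    - [[-0.187,-0.056,-0.061],[0.031,-0.051,0.436]]
    - [[-0.187,-0.056,-0.061],[0.031,-0.051,0.436]]

```text
time: 3.2
tool_pos: [0.432, -0.0746, 0.1707]
tcp_rot: [-1.31, -0.962, 0.768]
wrist_force: [0.9, -0.4, -0.4]
width: 1.001
```

Run:
```python
from h import *
s=bot.read_state();print(s["q"])
p,d,W=snap("wrist","w1")
for l in ["scoop_grip","scoop"]: print([(r["conf"],tow(r["xyz"],W)) for r in cams.mark_of("wrist",l)])
rows([.4303,-.0738,.0606],Rt(64.6,0),6)
```

```text
[-0.33928839 -0.16725019  2.17661317  0.15556305  1.1212962  -1.53224232]
[(0.85, array([ 0.42752413, -0.07814557,  0.07983233]))]
[(0.68, array([0.47864685, 0.02248381, 0.00173134]))]
from [ 0.434  -0.0745  0.1719] t 3.35
[[[-0.001,0.000,-0.021],[-0.000,0.000,-0.000]],[[-0.002,0.000,-0.072],[-0.000,0.001,-0.000]],[[-0.005,0.001,-0.139],[-0.000,0.002,-0.000]],[[-0.007,0.001,-0.206],[-0.000,0.004,-0.000]],[[-0.009,0.002,-0.258],[-0.000,0.005,-0.000]],[[-0.009,0.002,-0.278],[-0.000,0.005,-0.000]]]
```

View pics/w1.png

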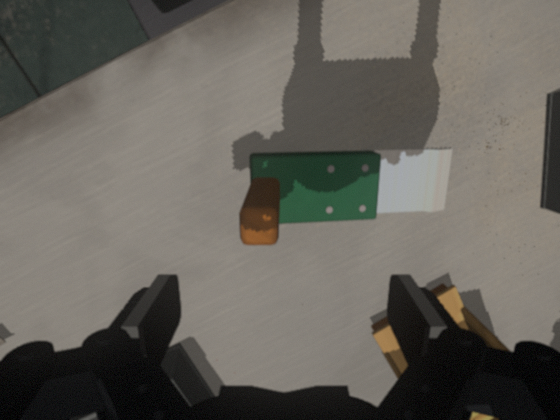

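Call:
play_rows:
  motion:
    - [[-0.005,0,-0.08],[0,0,0]]
    - [[-0.009,0,-0.18],[0,0.003,0]]
    - [[-0.009,0,-0.25],[0,0.005,0]]
    - [[-0.009,0,-0.278],[0,0.005,0]]
    - [[-0.009,0,-0.278],[0,0.005,0]]
    - [[-0.009,0,-0.278],[0,0.005,0]]

```text
time: 4.1
tool_pos: [0.4301, -0.0747, 0.061]
tcp_rot: [-1.308, -0.963, 0.772]
wrist_force: [-0.1, -0.1, 0.6]
width: 0.999
```

Call:
play_rows:
  motion:
    - [[0,0,0],[0,0,0]]
    - [[0,0,0],[0,0,0]]
    - [[0,0,0],[0,0,0]]
    - [[0,0,0],[0,0,0]]
    - [[0,0,0],[0,0,0]]
    - [[0,0,0],[0,0,0]]
    - [[0,0,0],[0,0,0]]
    - [[0,0,0],[0,0,0]]
  gripper: 1
  squeeze: 100

```text
time: 5.1
tool_pos: [0.4291, -0.0744, 0.0602]
tcp_rot: [-1.307, -0.962, 0.772]
wrist_force: [-0.3, 2.1, 5.4]
width: 0.267
```

Run:
```python
from h import *
s=bot.read_state();print(s)
p,d,W=snap("wrist","w2")
p,d,W=snap("side","s2")
```

```text
{'time': 5.1, 'q': array([-0.3404858 , -0.02501412,  2.28046912,  0.18078328,  0.88132798,
       -1.58481535]), 'joint_vel': array([ 0.00185789, -0.00140976,  0.00034239,  0.00151632, -0.00074996,
       -0.00102946]), 'joint_torque': array([-5.05690668e-01, -2.61848330e+01, -2.77388549e+01,  1.10481055e-01,
       -1.98748754e-01, -2.33770232e-02]), 'tool_pos': array([ 0.42912041, -0.07443925,  0.06017638]), 'tcp_rot': array([-1.30706036, -0.96236916,  0.771875  ]), 'wrist_force': array([-0.2818447 ,  2.06599449,  5.44540079]), 'torque': array([ 0.20246565, -0.00767174, -0.01659763]), 'width': 0.2666682746875276}
```

View pics/w2.png

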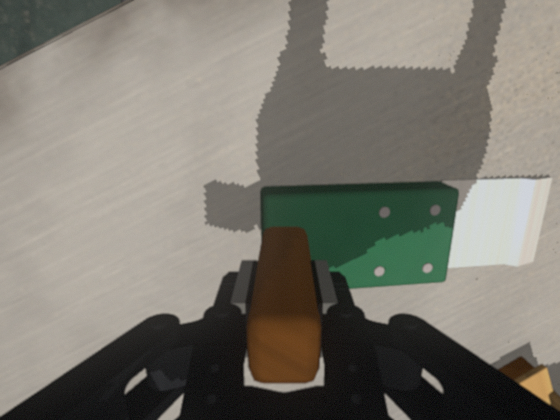

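View pics/s2.png

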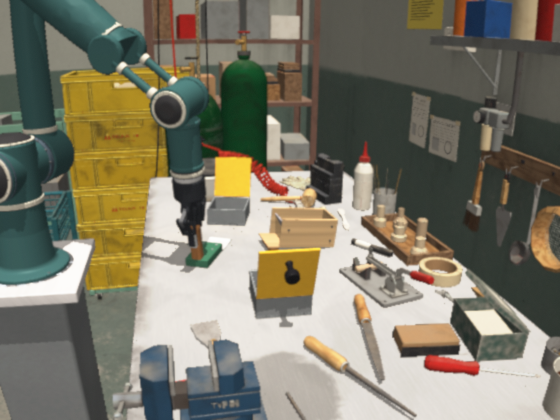

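```bash
cat >> h.py <<'E'
BIN=np.array([.790,.0238,0]); BYAW=5.0
def binpt(x,h,y=0):
    c,s=np.cos(np.radians(BYAW)),np.sin(np.radians(BYAW)); t=np.radians(6)
    xb=x+h*np.sin(t); z=.006-x*np.tan(t)+h*np.cos(t)
    return np.array([BIN[0]+c*xb-s*y,BIN[1]+s*xb+c*y,z])
def scoop_in_bin(tipx,h,pitch=6):
    """tip bin x; tip underside on the floor offset h"""
    return tcp_for(binpt(tipx,h),[.0775,0,0],BYAW,pitch), Rt(BYAW,pitch)
def scoop_pose(s,yaw_off=0):
    """scoop frame from tool"""
    T=Ro.from_rotvec(s["tcp_rot"]); Rs=T*Ro.from_euler('x',90,degrees=True)*Ro.from_euler('y',8,degrees=True)
    g=s["tool_pos"]-T.apply([0,.019,0]); o=g-Rs.apply(G); return o,Rs
E
python3 - <<'E'
from h import *
s=bot.read_state(); o,R=scoop_pose(s); print(o,R.as_euler('ZYX',degrees=True))
rows(s["tool_pos"]+[0,0,.09],Rt(64.6,0),4)
p,r=scoop_in_bin(-.2,.02); print(p)
rows([p[0],p[1],.16],r,8)
E
```

```text
[ 4.74208572e-01  2.12135677e-02 -4.17797318e-04] [ 6.47229345e+01 -5.84499418e-03  7.29148018e-02]
from [ 0.4291 -0.0745  0.0602] t 5.2
[[[0.000,0.000,0.035],[-0.000,-0.000,-0.000]],[[0.000,0.000,0.113],[-0.000,-0.001,-0.001]],[[0.000,0.000,0.190],[-0.001,-0.001,-0.002]],[[0.000,0.000,0.225],[-0.001,-0.001,-0.003]]]
[ 0.41759413 -0.00878129  0.12631974]
SCALED by 1.3258301999911624
from [ 0.4291 -0.0745  0.0602] t 5.2
[[[-0.001,0.005,0.008],[-0.003,0.004,-0.043]],[[-0.003,0.019,0.029],[-0.010,0.013,-0.156]],[[-0.007,0.039,0.060],[-0.019,0.027,-0.316]],[[-0.011,0.062,0.094],[-0.031,0.043,-0.500]],[[-0.015,0.085,0.129],[-0.042,0.059,-0.684]],[[-0.018,0.104,0.159],[-0.052,0.072,-0.844]],[[-0.021,0.119,0.180],[-0.059,0.082,-0.957]],[[-0.022,0.124,0.188],[-0.061,0.086,-1.000]]]
```

Call:
play_rows:
  motion:
    - [[0,0,0.05],[0,0,0]]
    - [[0,0.01,0.15],[0,0,-0.05]]
    - [[-0.005,0.04,0.22],[-0.01,0.02,-0.2]]
    - [[-0.01,0.06,0.23],[-0.03,0.04,-0.42]]
    - [[-0.015,0.09,0.23],[-0.04,0.06,-0.64]]
    - [[-0.02,0.11,0.23],[-0.05,0.075,-0.85]]
    - [[-0.022,0.124,0.23],[-0.06,0.086,-1.0]]
    - [[-0.022,0.124,0.23],[-0.06,0.086,-1.0]]

```text
time: 6.2
tool_pos: [0.4187, -0.0243, 0.1505]
tcp_rot: [-1.531, -0.313, 0.228]
wrist_force: [0.3, -0.3, -2.7]
width: 0.264
```

Run:
```python
from h import *
p,r=scoop_in_bin(-.2,.02); print(p)
rows(p,r,5); s=bot.read_state(); print(s["q"],s["wrist_force"])
```

```text
[ 0.41759413 -0.00878129  0.12631974]
from [ 0.4187 -0.0243  0.1505] t 6.2
[[[-0.000,0.004,-0.006],[-0.002,0.003,-0.034]],[[-0.001,0.014,-0.021],[-0.008,0.009,-0.116]],[[-0.002,0.025,-0.039],[-0.015,0.016,-0.213]],[[-0.002,0.035,-0.054],[-0.020,0.022,-0.295]],[[-0.003,0.039,-0.061],[-0.022,0.025,-0.329]]]
[-0.14971867 -0.20258713  2.2394645   0.04444758  1.06060558 -0.51635244] [ 0.31080795 -0.34937789 -2.67892342]
```

Call:
play_rows:
  motion:
    - [[0,0.01,-0.015],[-0.006,0.007,-0.1]]
    - [[-0.002,0.025,-0.04],[-0.015,0.016,-0.22]]
    - [[-0.003,0.039,-0.061],[-0.022,0.025,-0.329]]
    - [[-0.003,0.039,-0.061],[-0.022,0.025,-0.329]]
    - [[-0.003,0.039,-0.061],[-0.022,0.025,-0.329]]

```text
time: 6.82
tool_pos: [0.4185, -0.0096, 0.1272]
tcp_rot: [-1.568, -0.097, 0.04]
wrist_force: [-0.3, 0.2, -2.1]
width: 0.272
```

Run:
```python
from h import *
np.set_printoptions(precision=4,suppress=True)
s=bot.read_state(); print(s["tool_pos"],s["wrist_force"])
p,d,W=snap("wrist","w3"); C=cloud("wrist",d,W)
for l in ["bin_strike_edge","bin_floor_rear","scoop","scoop_pocket","bin"]: print(l,[(r["conf"],tow(r["xyz"],W)) for r in cams.mark_of("wrist",l)])
o,R=scoop_pose(s); print(o,R.as_euler('ZYX',degrees=True))
# overlay predicted model
img=p[:,:,::-1].copy()
Sc=[[.0775,.03,0],[.0775,-.03,0],[.0605,.03,.0072],[.0605,-.03,.0072],[0,.03,.0225],[0,-.03,.0225],[-.112,.03,.0225],[-.112,-.03,.0225]]
for q in proj("wrist",o+R.apply(Sc),W): cv2.circle(img,(int(q[0]),int(q[1])),3,(255,0,255),-1)
c,sn=np.cos(np.radians(5)),np.sin(np.radians(5))
Bp=[[-.150,.043,.0965],[-.150,-.043,.0965],[0,.043,.081],[0,-.043,.081],[-.179,.043,.0246],[-.179,-.043,.0246],[-.1164,.043,.0464],[-.1164,-.043,.0464]]
for b in Bp:
    X=BIN+np.array([c*b[0]-sn*b[1],sn*b[0]+c*b[1],b[2]]); q=proj("wrist",X,W)[0]; cv2.circle(img,(int(q[0]),int(q[1])),3,(0,255,255),-1)
cv2.imwrite("pics/w3o.png",img)
```

```text
[ 0.4185 -0.0096  0.1272] [-0.3087  0.1514 -2.1256]
bin_strike_edge []
bin_floor_rear []
scoop [(0.8, array([ 0.5168, -0.0013,  0.0628]))]
scoop_pocket [(0.79, array([ 0.5454, -0.0008,  0.0669]))]
bin []
[ 0.5171 -0.001   0.0561] [ 4.9825  5.897  -0.0265]
```

View pics/w3o.png

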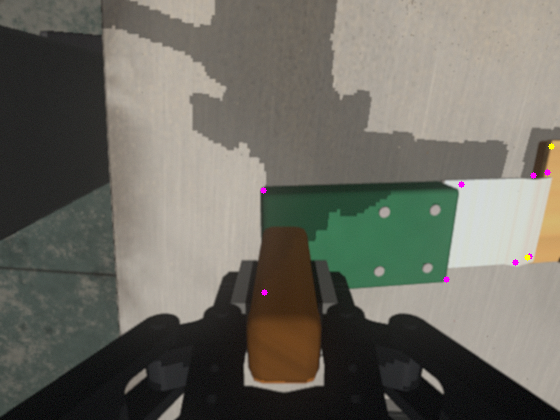

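```bash
cat > sc.py <<'E'
from h import *
np.set_printoptions(precision=4,suppress=True)
def check(n="wrist",save=None):
    s=bot.read_state(); p,d,W=snap(n,save); C=cloud(n,d,W)
    o,R=scoop_pose(s)
    L=R.inv().apply((C-o).reshape(-1,3)).reshape(C.shape)
    hsv=cv2.cvtColor(p,cv2.COLOR_RGB2HSV)
    g=(hsv[...,0]>60)&(hsv[...,0]<95)&(hsv[...,1]>90)&(d>0)&(np.abs(L[...,2]-.0225)<.008)&(np.abs(L[...,0]+.056)<.08)&(np.abs(L[...,1])<.05)
    g=cv2.erode(g.astype(np.uint8),np.ones((3,3)))>0
    Q=L[g]; A=np.c_[Q[:,0],Q[:,1],np.ones(len(Q))]; co=np.linalg.lstsq(A,Q[:,2],rcond=None)[0]
    print("deck n",len(Q),"plane slope x,y deg",np.degrees(co[:2]),"z at 0",co[2],"med z",np.median(Q[:,2]))
    print("rect",cv2.minAreaRect((Q[:,:2]*1000).astype(np.float32)))
    return s,p,d,W,C,L,R,o
if __name__=="__main__":
    check()
E
python3 sc.py
```

```text
deck n 11392 plane slope x,y deg [ 0.3071 -0.226 ] z at 0 0.024256707906044606 med z 0.024000976658466542
rect ((-52.64171600341797, -0.5406723022460938), (57.7734260559082, 98.90654754638672), 89.98844909667969)
```

Run:
```python
from h import *
p,r=scoop_in_bin(-.165,.001); print(p)
rows(p,r,6)
```

```text
[ 0.45048246 -0.00590394  0.10374517]
from [ 0.4187 -0.0094  0.1275] t 7.17
[[[0.006,0.001,-0.004],[0.000,0.000,0.000]],[[0.021,0.002,-0.015],[0.000,0.001,0.001]],[[0.040,0.004,-0.030],[0.000,0.002,0.001]],[[0.059,0.006,-0.044],[0.000,0.002,0.002]],[[0.073,0.008,-0.055],[0.000,0.003,0.003]],[[0.079,0.009,-0.059],[0.000,0.003,0.003]]]
```

Call:
play_rows:
  motion:
    - [[0.02,0.002,-0.01],[0,0,0]]
    - [[0.045,0.005,-0.03],[0,0.002,0]]
    - [[0.065,0.007,-0.048],[0,0.003,0]]
    - [[0.079,0.009,-0.059],[0,0.003,0.003]]
    - [[0.079,0.009,-0.059],[0,0.003,0.003]]
    - [[0.079,0.009,-0.059],[0,0.003,0.003]]

```text
time: 7.92
tool_pos: [0.4501, -0.0056, 0.1036]
tcp_rot: [-1.568, -0.095, 0.042]
wrist_force: [0.2, -0.5, -1.8]
width: 0.27
```

Run:
```python
from h import *
s=bot.read_state(); print(s["tool_pos"],s["wrist_force"],s["torque"]); o,R=scoop_pose(s); print(o,R.as_euler('ZYX',degrees=True))
p,d,W=snap("wrist","w4")
p,d,W=snap("scene","c4"); cv2.imwrite("pics/c4z.png",cv2.resize(p[150:330,180:420,::-1],None,fx=3,fy=3,interpolation=2))
p,d,W=snap("side","s4"); cv2.imwrite("pics/s4z.png",cv2.resize(p[170:290,170:370,::-1],None,fx=4,fy=4,interpolation=2))
```

```text
[ 0.45005123 -0.00555975  0.10356458] [ 0.19674916 -0.53960602 -1.75761297] [0.02376284 0.14041718 0.0194051 ]
[0.54846425 0.00304162 0.03218044] [ 4.99976899  6.04444195 -0.00778021]
```

View pics/w4.png

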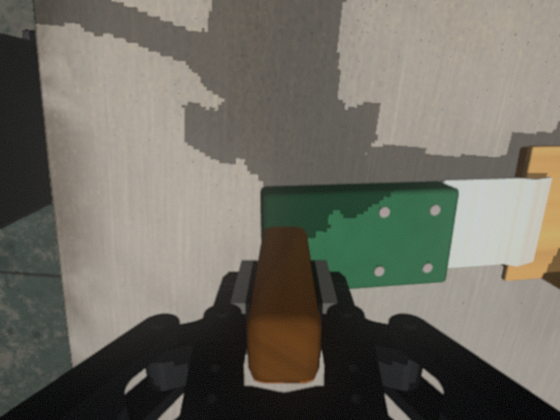

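View pics/c4z.png

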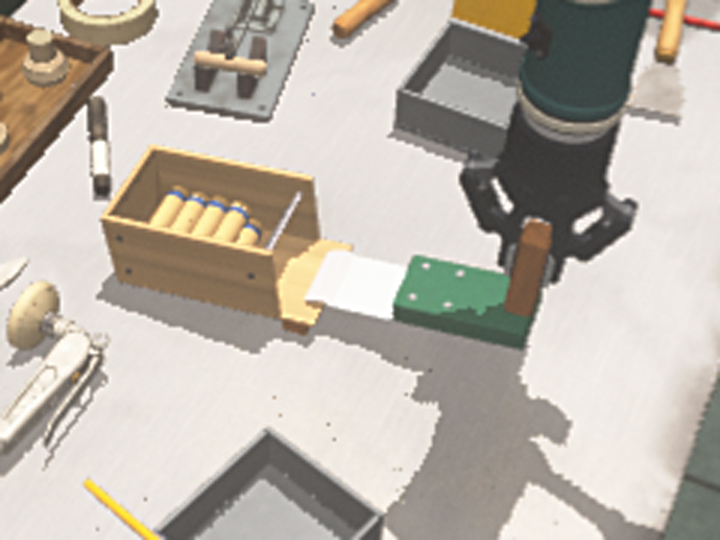

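View pics/s4z.png

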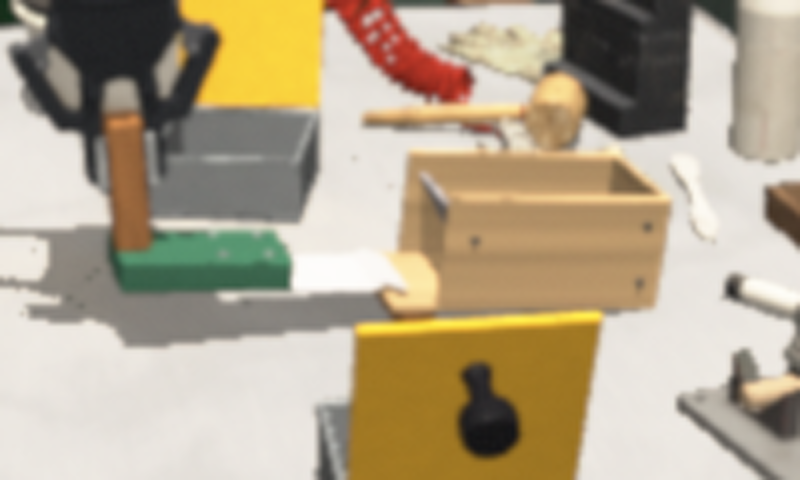

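Run:
```python
from h import *
np.set_printoptions(precision=4,suppress=True)
s=bot.read_state();o,R=scoop_pose(s)
for n in ["wrist","scene","side"]:
    p,d,W=snap(n); C=cloud(n,d,W); L=R.inv().apply((C-o).reshape(-1,3)).reshape(C.shape)*1000
    hsv=cv2.cvtColor(p,cv2.COLOR_RGB2HSV)
    m=(d>0)&(np.abs(L[...,2])<14)&(L[...,0]>50)&(L[...,0]<85)&(np.abs(L[...,1])<80)&(C[...,2]>.012)
    y=L[...,1];x=L[...,0]
    for a in [55,65,75,83,]:
        k=m&(np.abs(x-a)<2.5)
        if k.sum()>4: print(n,a,k.sum(),"y",y[k].min(),y[k].max(),"z med",np.median(L[...,2][k]))
    w=(hsv[...,1]<40)&(hsv[...,2]>150)&(d>0)&(np.abs(x-27)<25)&(np.abs(y)<50)&(np.abs(L[...,2]-2)<8)
    print(n,"white",w.sum(),"y",np.percentile(y[w],[0.5,99.5]),"z",np.median(L[...,2][w]))
    # bin walls outer by rim
    k=(d>0)&(C[...,2]>.07)&(L[...,0]>100)&(L[...,0]<240)&(np.abs(y)<80)
    if k.sum()>50: print("rim y",np.percentile(y[k],[.5,99.5]), cv2.minAreaRect(L[k][:,:2].astype(np.float32)))
```

```text
wrist 55 893 y -32.02160350870151 28.286009035429565 z med 5.8821230591922795
wrist 65 741 y -48.564530800598455 47.93118039413945 z med 6.972818753607954
wrist 75 640 y -48.2098056202977 48.05279597439981 z med 3.6430221068942314
wrist 83 628 y -48.08932476462187 47.958159934070856 z med -0.33487434415134276
wrist white 4933 y [-31.4262  28.0141] z 4.571408233026105
scene 55 42 y -30.449916799582375 29.408681891344752 z med 5.195819814771363
scene 65 50 y -46.5108462920994 48.82242104672275 z med 7.281011269308552
scene 75 57 y -46.45678903154631 48.145052994283894 z med 3.464853955523623
scene 83 54 y -44.82261582663079 49.787796228991716 z med -0.3187681359675404
scene white 334 y [-31.0836  30.0864] z 4.562513438479103
rim y [-49.3899  51.8122] ((170.00367736816406, 0.03258514404296875), (139.79722595214844, 105.59303283691406), 0.06298960000276566)
side 55 19 y -31.111456637943366 24.65662398004981 z med 4.807408988466061
side 65 29 y -46.48277282757909 27.49569568112495 z med 0.4763940618222986
side 75 25 y -49.23132672526307 25.73167053177384 z med 0.14292624851401495
side 83 19 y -49.55616567668458 44.608782763485976 z med -0.9137791798933745
side white 150 y [-34.0183  27.2963] z 4.678661033081709
rim y [-52.9985  49.3438] ((169.9230499267578, -0.39051055908203125), (139.8546600341797, 107.96856689453125), 0.14726077020168304)
```

```bash
sed -i 's/BIN=np.array(\[.790,.0238,0\])/BIN=np.array([.790,.0250,0])/' h.py
python3 - <<'E'
from h import *
p,r=scoop_in_bin(-.105,.0005); print(p)
rows(p,r,6)
E
```

```text
[0.51020208 0.00052085 0.09694166]
from [ 0.4502 -0.0056  0.1039] t 8.22
[[[0.011,0.001,-0.001],[0.000,0.000,0.000]],[[0.039,0.004,-0.005],[0.000,0.000,0.000]],[[0.075,0.008,-0.009],[0.000,0.000,0.000]],[[0.111,0.011,-0.013],[0.000,0.000,0.000]],[[0.139,0.014,-0.016],[0.000,0.000,0.000]],[[0.150,0.015,-0.017],[0.000,0.000,0.000]]]
```

Call:
play_rows:
  motion:
    - [[0.02,0.003,-0.002],[0,0,0]]
    - [[0.05,0.006,-0.006],[0,0,0]]
    - [[0.08,0.009,-0.009],[0,0,0]]
    - [[0.11,0.012,-0.013],[0,0,0]]
    - [[0.135,0.014,-0.016],[0,0,0]]
    - [[0.15,0.015,-0.017],[0,0,0]]
    - [[0.15,0.015,-0.017],[0,0,0]]

```text
time: 9.1
tool_pos: [0.5106, 0.0004, 0.0968]
tcp_rot: [-1.568, -0.095, 0.042]
wrist_force: [-1.0, -0.1, -1.9]
width: 0.269
```

Run:
```python
from h import *
s=bot.read_state(); print(s["tool_pos"],s["wrist_force"],s["torque"])
p,d,W=snap("wrist","w5")
p,r=scoop_in_bin(-.055,.0005); print(p)
rows(p,r,6)
```

```text
[5.10550533e-01 3.97889206e-04 9.67776671e-02] [-1.01472206 -0.07414144 -1.89584816] [-0.01491608  0.15904577  0.00330313]
[0.56001181 0.00487864 0.09168645]
from [5.101e-01 4.000e-04 9.670e-02] t 9.15
[[[0.009,0.001,-0.001],[0.000,-0.000,0.000]],[[0.032,0.003,-0.003],[0.000,-0.000,0.000]],[[0.062,0.006,-0.006],[0.000,-0.001,0.000]],[[0.092,0.008,-0.009],[0.000,-0.001,0.000]],[[0.116,0.010,-0.012],[0.000,-0.001,0.000]],[[0.125,0.011,-0.013],[0.000,-0.001,0.000]]]
```

View pics/w5.png

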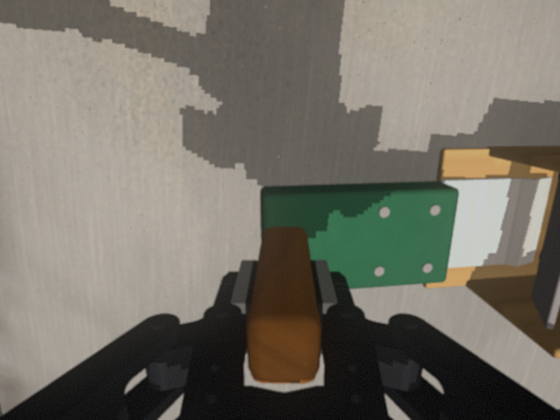

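Call:
play_rows:
  motion:
    - [[0.012,0.001,-0.001],[0,0,0]]
    - [[0.025,0.002,-0.003],[0,0,0]]
    - [[0.037,0.003,-0.004],[0,0,0]]
    - [[0.05,0.004,-0.005],[0,0,0]]
    - [[0.062,0.005,-0.006],[0,0,0]]
    - [[0.075,0.007,-0.008],[0,0,0]]
    - [[0.087,0.008,-0.009],[0,0,0]]
    - [[0.1,0.009,-0.01],[0,0,0]]
    - [[0.112,0.01,-0.012],[0,0,0]]
    - [[0.125,0.011,-0.013],[0,0,0]]

```text
time: 10.4
tool_pos: [0.56, 0.0048, 0.0914]
tcp_rot: [-1.568, -0.095, 0.042]
wrist_force: [-2.7, 0.0, -3.3]
width: 0.268
```

```bash
cat > look.py <<'E'
from h import *
import sys
np.set_printoptions(precision=4,suppress=True)
k=sys.argv[1]
s=bot.read_state(); print(s["tool_pos"],s["wrist_force"],s["torque"],s["width"]); o,R=scoop_pose(s); print(o,R.as_euler('ZYX',degrees=True))
p,d,W=snap("scene"); a=cv2.resize(p[180:270,190:330,::-1],None,fx=4,fy=4,interpolation=2)
p,d,W=snap("side"); b=cv2.resize(p[190:280,200:360,::-1],None,fx=3.5,fy=3.5,interpolation=2)
a=cv2.resize(a,(400,300));b=cv2.resize(b,(400,300*1))
cv2.imwrite(f"pics/{k}.png",np.hstack([a,b]))
E
python3 look.py l6
python3 - <<'E'
from h import *
p,r=scoop_in_bin(-.015,.0005); print(p)
rows(p,r,6)
E
```

```text
[0.56   0.0048 0.0914] [-2.7104  0.0119 -3.312 ] [-0.0409  0.5477 -0.0047] 0.26845695937711794
[0.6583 0.0134 0.0199] [ 4.9924  6.0883 -0.0055]
[0.5998596  0.00836487 0.08748228]
from [0.5607 0.0048 0.0916] t 10.5
[[[0.007,0.001,-0.001],[0.000,-0.000,0.000]],[[0.025,0.002,-0.003],[0.000,-0.000,0.000]],[[0.049,0.004,-0.005],[0.000,-0.000,0.000]],[[0.072,0.007,-0.008],[0.000,-0.000,0.000]],[[0.091,0.008,-0.009],[0.000,-0.000,0.000]],[[0.098,0.009,-0.010],[0.000,-0.000,0.000]]]
```

View pics/l6.png

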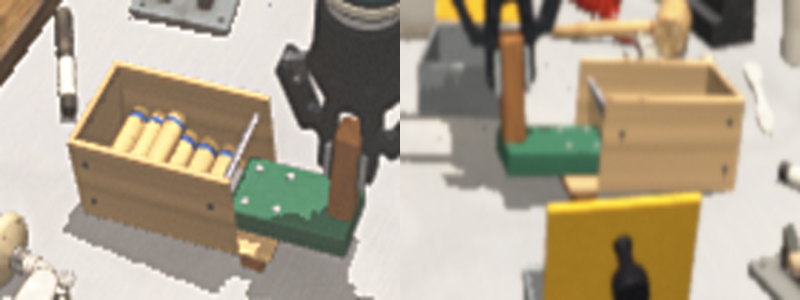

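Call:
play_rows:
  motion:
    - [[0.012,0.001,-0.001],[0,0,0]]
    - [[0.025,0.002,-0.003],[0,0,0]]
    - [[0.037,0.003,-0.004],[0,0,0]]
    - [[0.05,0.004,-0.005],[0,0,0]]
    - [[0.062,0.005,-0.006],[0,0,0]]
    - [[0.075,0.007,-0.008],[0,0,0]]
    - [[0.087,0.008,-0.009],[0,0,0]]
    - [[0.098,0.009,-0.01],[0,0,0]]
    - [[0.098,0.009,-0.01],[0,0,0]]

```text
time: 11.62
tool_pos: [0.5954, 0.0082, 0.0874]
tcp_rot: [-1.568, -0.088, 0.049]
wrist_force: [-15.7, -1.9, 7.2]
width: 0.268
```

```bash
python3 look.py l7
python3 - <<'E'
from h import *
p,r=scoop_in_bin(-.004,.0005); print(p)
rows(p,r,3)
E
```

```text
[0.5954 0.0082 0.0874] [-15.7443  -1.9026   7.2016] [-0.0654  2.0719 -0.0588] 0.26772784540605854
[0.6931 0.0168 0.0151] [4.989  6.5536 0.0238]
[0.61081774 0.00932358 0.08632613]
from [0.5953 0.0082 0.0873] t 11.72
[[[0.010,0.001,-0.001],[0.000,-0.003,0.000]],[[0.029,0.002,-0.002],[0.000,-0.009,0.000]],[[0.039,0.003,-0.003],[0.001,-0.012,0.000]]]
```

View pics/l7.png

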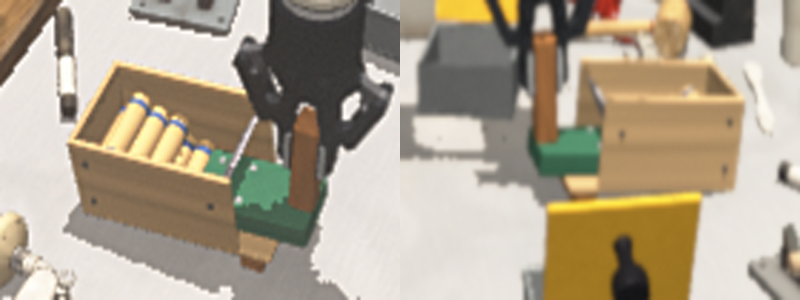

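Run:
```python
from h import *
p,d,W=snap("scene"); cv2.imwrite("pics/c8.png",cv2.resize(p[190:265,200:290,::-1],None,fx=8,fy=8,interpolation=cv2.INTER_CUBIC))
C=cloud("scene",d,W); c,s=np.cos(np.radians(5)),np.sin(np.radians(5)); D=C-BIN
bx=D[...,0]*c+D[...,1]*s; by=-D[...,0]*s+D[...,1]*c; bz=D[...,2]-(.006-bx*np.tan(np.radians(6)))
m=(d>0)&(np.abs(by)<.036)&(bx<-.004)&(bx>-.12)
for yb in (-.02,-.01,0.0,.01,.02,.03):
  k=m&(np.abs(by-yb)<.005); i=np.argsort(-bx[k]); print(yb,[(int(a*1000),int(b*1000)) for a,b in zip(bx[k][i],bz[k][i])])
```

```text
-0.02 [(-4, 42), (-5, 41), (-11, 51), (-12, 52), (-14, 56), (-15, 55), (-16, 56), (-18, 57), (-18, 55), (-19, 57), (-20, 54), (-20, 57), (-20, 54), (-23, 54), (-23, 53), (-23, 57), (-25, 55), (-26, 54), (-26, 52), (-27, 50), (-27, 43), (-28, 47), (-28, 50), (-29, 41), (-29, 44), (-31, 46), (-32, 47), (-33, 46), (-35, 47), (-35, 47), (-36, 46), (-38, 48), (-38, 43), (-39, 47), (-39, 46), (-41, 44), (-41, 46), (-42, 46), (-43, 44), (-44, 43), (-45, 40), (-46, 44), (-46, 43), (-46, 39), (-46, 38), (-48, 37), (-48, 41), (-48, 39), (-48, 41), (-50, 38), (-52, 41), (-54, 43), (-55, 43), (-58, 45), (-58, 43), (-60, 43), (-60, 42), (-62, 42), (-62, 40), (-63, 39), (-63, 43), (-64, 39), (-65, 38), (-65, 34), (-65, 21), (-66, 39), (-66, 21), (-67, 39), (-67, 31), (-68, 37), (-68, 35), (-68, 23), (-69, 17), (-69, 21), (-70, 20), (-70, 18), (-71, 18), (-73, 21), (-73, 20), (-74, 20), (-74, 19), (-75, 19), (-77, 21), (-79, 20), (-79, 24), (-82, 24), (-82, 21), (-83, 22), (-83, 26), (-84, 24), (-85, 24), (-88, 24), (-88, 27), (-89, 24), (-89, 22), (-90, 21), (-91, 19), (-92, 22), (-92, 20), (-93, 
[... 2695 characters left out ...]
, 47), (-29, 52), (-30, 44), (-31, 46), (-32, 45), (-32, 44), (-34, 48), (-34, 45), (-34, 46), (-36, 47), (-37, 47), (-38, 47), (-39, 46), (-41, 46), (-42, 46), (-42, 43), (-43, 47), (-43, 44), (-45, 42), (-45, 46), (-46, 46), (-47, 36), (-47, 40), (-47, 42), (-47, 46), (-52, 42), (-53, 42), (-54, 43), (-55, 40), (-55, 43), (-57, 45), (-58, 44), (-59, 44), (-59, 44), (-60, 40), (-60, 44), (-63, 42), (-64, 39), (-64, 41), (-66, 38), (-67, 38)]
0.02 [(-13, 53), (-15, 55), (-15, 53), (-16, 56), (-17, 55), (-18, 53), (-18, 55), (-22, 56), (-22, 54), (-22, 56), (-23, 54), (-25, 55), (-25, 53), (-26, 51), (-26, 56), (-28, 50), (-28, 54), (-28, 49), (-38, 48), (-41, 48), (-41, 46)]
0.03 [(-20, 56)]
```

View pics/c8.png

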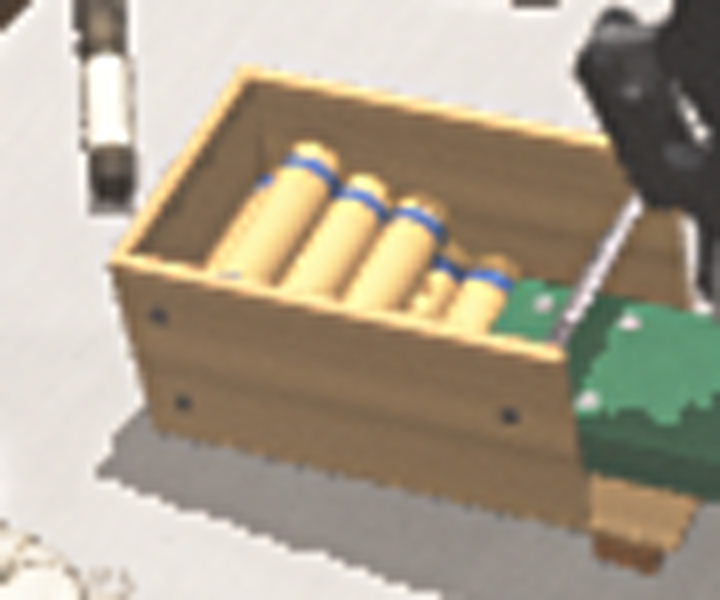

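Run:
```python
from h import *
p,r=scoop_in_bin(-.105,.0008); print(p)
rows(p,r,10,ease=False)
```

```text
[0.51023332 0.00052359 0.09724002]
from [0.5953 0.0082 0.0873] t 11.78
[[[-0.021,-0.002,0.002],[0.000,-0.001,0.000]],[[-0.043,-0.004,0.005],[0.000,-0.002,0.000]],[[-0.064,-0.006,0.007],[0.000,-0.004,0.000]],[[-0.085,-0.008,0.010],[0.000,-0.005,0.000]],[[-0.106,-0.010,0.012],[0.000,-0.006,0.000]],[[-0.128,-0.012,0.015],[0.000,-0.007,0.000]],[[-0.149,-0.014,0.017],[0.000,-0.008,0.000]],[[-0.170,-0.015,0.020],[0.000,-0.009,0.000]],[[-0.191,-0.017,0.022],[0.000,-0.011,0.000]],[[-0.213,-0.019,0.025],[0.000,-0.012,0.000]]]
```

Call:
play_rows:
  motion:
    - [[-0.025,-0.002,0.003],[0,0,0]]
    - [[-0.048,-0.004,0.005],[0,0,0]]
    - [[-0.07,-0.006,0.008],[0,0,0]]
    - [[-0.092,-0.008,0.01],[0,0,0]]
    - [[-0.115,-0.01,0.012],[0,0,0]]
    - [[-0.137,-0.012,0.015],[0,0,0]]
    - [[-0.16,-0.014,0.017],[0,0,0]]
    - [[-0.18,-0.016,0.02],[0,0,0]]
    - [[-0.2,-0.018,0.022],[0,0,0]]
    - [[-0.222,-0.019,0.025],[0,0,0]]

```text
time: 13.02
tool_pos: [0.5102, 0.0007, 0.0978]
tcp_rot: [-1.568, -0.096, 0.041]
wrist_force: [0.3, -0.6, -2.3]
width: 0.273
```

```bash
python3 look.py l9
python3 - <<'E'
from h import *
p,r=scoop_in_bin(-.2,.001); print(p)
rows(p,r,10,ease=False)
E
```

```text
[0.5102 0.0007 0.0978] [ 0.2736 -0.5794 -2.3481] [ 0.0115  0.1745 -0.0123] 0.2725808577750512
[0.6086 0.0093 0.0265] [ 4.9924  6.0068 -0.0132]
[ 0.41561565 -0.00775439  0.10742382]
from [0.5095 0.0008 0.0976] t 13.12
[[[-0.023,-0.002,0.002],[0.000,-0.000,0.000]],[[-0.047,-0.004,0.005],[0.000,-0.000,0.000]],[[-0.070,-0.006,0.007],[0.000,-0.000,0.000]],[[-0.094,-0.009,0.010],[0.000,-0.000,0.000]],[[-0.117,-0.011,0.012],[0.000,-0.001,0.000]],[[-0.141,-0.013,0.015],[0.000,-0.001,0.000]],[[-0.164,-0.015,0.017],[0.000,-0.001,0.000]],[[-0.188,-0.017,0.020],[0.000,-0.001,0.000]],[[-0.211,-0.019,0.022],[0.000,-0.001,0.000]],[[-0.235,-0.021,0.024],[0.000,-0.001,0.000]]]
```

View pics/l9.png

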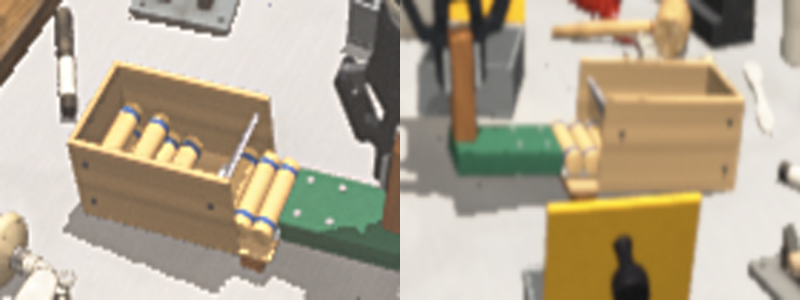

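Call:
play_rows:
  motion:
    - [[-0.023,-0.002,0.003],[0,0,0]]
    - [[-0.047,-0.004,0.006],[0,0,0]]
    - [[-0.07,-0.006,0.009],[0,0,0]]
    - [[-0.094,-0.009,0.012],[0,0,0]]
    - [[-0.117,-0.011,0.015],[0,0,0]]
    - [[-0.141,-0.013,0.018],[0,0,0]]
    - [[-0.164,-0.015,0.021],[0,0,0]]
    - [[-0.188,-0.017,0.024],[0,0,0]]
    - [[-0.211,-0.019,0.027],[0,0,0]]
    - [[-0.225,-0.02,0.03],[0,0,0]]

```text
time: 14.38
tool_pos: [0.4199, -0.0073, 0.1097]
tcp_rot: [-1.568, -0.096, 0.041]
wrist_force: [0.8, -0.1, -2.2]
width: 0.271
```

```bash
python3 look.py l10
python3 - <<'E'
from h import *
p,d,W=snap("wrist","w10"); print([ (round(r["conf"],2),tow(r["xyz"],W).round(3).tolist()) for r in cams.recognise("wrist","dowel_1")])
E
```

```text
[ 0.4199 -0.0073  0.1097] [ 0.765 -0.091 -2.174] [-0.0479  0.2245 -0.0104] 0.27055831889053455
[0.5184 0.0013 0.0384] [ 4.9908  6.0184 -0.0129]
[(0.87, [0.568, 0.009, 0.055]), (0.85, [0.549, 0.007, 0.059])]
```

View pics/l10.png

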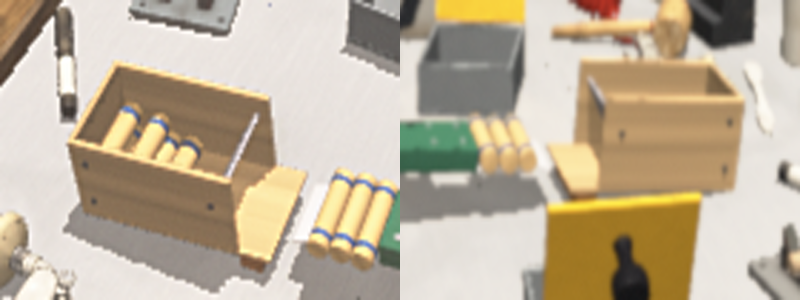

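View pics/w10.png

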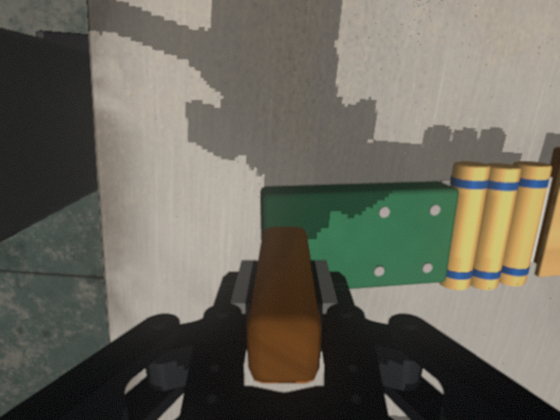

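```bash
cat > boxes.py <<'E'
from h import *
def boxes(guess={"a":(0.550,0.253),"b":(0.595,-0.279)}):
    for n in ["scene","side"]:
        p,d,W=snap(n); C=cloud(n,d,W); P=C[d>0]
        for r in cams.mark_of(n,"box_a"): print(n,"mark",round(r["conf"],2),tow(r["xyz"],W).round(4))
        for nm,c in guess.items():
            m=(np.hypot(P[:,0]-c[0],P[:,1]-c[1])<0.1)&(P[:,2]>0.040)&(P[:,2]<0.053)
            if m.sum()>20:
                r=cv2.minAreaRect((P[m,:2]*1000).astype(np.float32)); print(n,"box",nm,m.sum(),np.round(r[0],1),np.round(r[1],1),round(r[2],1))
if __name__=="__main__": boxes()
E
python3 boxes.py
python3 - <<'E'
from h import *
s=bot.read_state();o,R=scoop_pose(s)
t=tcp_for(o+np.array([-.0,0,.09]),[0,0,0],5,-3); print(t)
rows(t,Rt(5,-3),6)
E
```

```text
scene mark 0.96 [ 0.5995 -0.2816 -0.0015]
scene mark 0.91 [ 0.5479  0.2522 -0.002 ]
scene box a 622 [547.2 253. ] [125.9 116.8] 73.6
scene box b 422 [ 591.5 -279.7] [135.5 116.4] 87.8
side mark 0.92 [ 5.514e-01  2.559e-01 -2.000e-04]
side mark 0.75 [ 5.898e-01 -2.812e-01  3.000e-04]
side mark 0.26 [ 0.7896  0.0248 -0.0011]
side box a 361 [548.8 253.3] [143.7 116.6] 74.3
side box b 324 [ 592.6 -283.1] [134.  115.4] 88.0
[ 0.41097253 -0.00809464  0.18335416]
from [ 0.4209 -0.0072  0.1097] t 14.78
[[[-0.002,-0.000,0.014],[0.001,-0.015,0.000]],[[-0.006,-0.001,0.048],[0.005,-0.052,0.000]],[[-0.012,-0.001,0.092],[0.009,-0.100,0.000]],[[-0.018,-0.002,0.136],[0.013,-0.148,0.000]],[[-0.023,-0.002,0.170],[0.016,-0.185,0.000]],[[-0.025,-0.002,0.184],[0.018,-0.199,0.000]]]
```

Call:
play_rows:
  motion:
    - [[-0.002,0,0.014],[0.001,-0.015,0]]
    - [[-0.006,0,0.048],[0.005,-0.052,0]]
    - [[-0.012,0,0.092],[0.009,-0.1,0]]
    - [[-0.018,0,0.136],[0.013,-0.148,0]]
    - [[-0.023,0,0.17],[0.016,-0.185,0]]
    - [[-0.025,0,0.184],[0.018,-0.199,0]]
    - [[-0.025,0,0.184],[0.018,-0.199,0]]

```text
time: 15.65
tool_pos: [0.4106, -0.0073, 0.1837]
tcp_rot: [-1.556, -0.219, -0.083]
wrist_force: [0.7, -0.1, -2.6]
width: 0.272
```

```bash
cat >> h.py <<'E'
BA=(.549,.2535,74.0); BB=(.595,-.280,-92.3)
def dump(box,tx,tz,pitch):
    c,s=np.cos(np.radians(box[2])),np.sin(np.radians(box[2]))
    return tcp_for(np.array([box[0]+c*tx,box[1]+s*tx,tz]),[.0775,0,0],box[2],pitch),Rt(box[2],pitch)
E
python3 - <<'E'
from h import *
p,d,W=snap("wrist","w11")
p,r=dump(BA,-.02,.12,-3); print(p)
rows(p,r,10)
E
```

```text
[0.49217038 0.05531155 0.17091101]
SCALED by 1.5335544481958463
from [ 0.4105 -0.0072  0.1831] t 15.7
[[[0.004,0.003,-0.001],[0.000,-0.000,0.028]],[[0.014,0.011,-0.002],[0.000,-0.000,0.104]],[[0.029,0.022,-0.004],[0.000,-0.000,0.216]],[[0.047,0.036,-0.007],[0.000,-0.000,0.352]],[[0.067,0.051,-0.010],[0.000,-0.000,0.500]],[[0.086,0.066,-0.013],[0.000,-0.000,0.648]],[[0.104,0.080,-0.016],[0.000,-0.001,0.784]],[[0.119,0.091,-0.018],[0.000,-0.001,0.896]],[[0.129,0.099,-0.019],[0.000,-0.001,0.972]],[[0.133,0.102,-0.020],[0.000,-0.001,1.000]]]
```

View pics/w11.png

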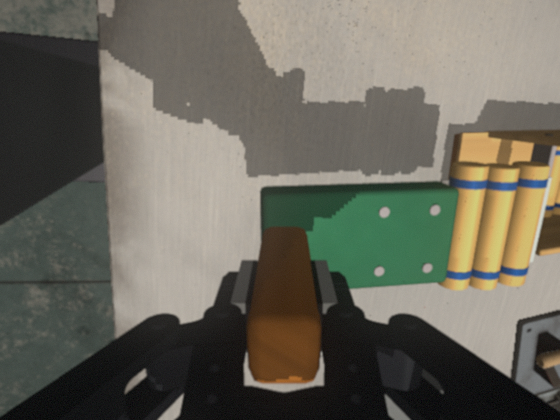

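Call:
play_rows:
  motion:
    - [[0.0,0.003,0],[0,0,0.028]]
    - [[0.0,0.011,0],[0,0,0.104]]
    - [[0.01,0.022,0],[0,0,0.216]]
    - [[0.02,0.036,0],[0,0,0.352]]
    - [[0.04,0.051,0],[0,0,0.5]]
    - [[0.06,0.066,0],[0,0,0.648]]
    - [[0.08,0.08,0],[0,0,0.784]]
    - [[0.105,0.091,0],[0,0,0.896]]
    - [[0.12,0.099,0],[0,0,0.972]]
    - [[0.133,0.102,0],[0,0,1.0]]

```text
time: 16.95
tool_pos: [0.464, 0.0336, 0.1825]
tcp_rot: [-1.374, -0.809, 0.535]
wrist_force: [-0.3, 0.2, -3.0]
width: 0.268
```

Run:
```python
from h import *
p,r=dump(BA,-.02,.12,-3); print(p)
rows(p,r,7)
print(bot.read_state()["q"])
```

```text
[0.49217038 0.05531155 0.17091101]
from [0.464  0.0336 0.1825] t 16.95
[[[0.004,0.003,-0.002],[0.000,-0.000,0.029]],[[0.014,0.011,-0.006],[0.000,-0.000,0.105]],[[0.028,0.021,-0.011],[0.000,-0.001,0.209]],[[0.043,0.033,-0.018],[0.001,-0.001,0.323]],[[0.056,0.043,-0.023],[0.001,-0.002,0.426]],[[0.066,0.051,-0.027],[0.001,-0.002,0.502]],[[0.070,0.054,-0.029],[0.001,-0.002,0.532]]]
[-0.09958417 -0.18714103  2.17559595  0.18199692  1.05329371 -1.05559563]
```

Call:
play_rows:
  motion:
    - [[0.004,0.003,0],[0,0,0.029]]
    - [[0.014,0.011,0],[0,0,0.105]]
    - [[0.028,0.021,0],[0,0,0.209]]
    - [[0.043,0.033,0],[0,0,0.323]]
    - [[0.056,0.043,0],[0,0,0.426]]
    - [[0.066,0.051,0],[0,0,0.502]]
    - [[0.07,0.054,0],[0,0,0.532]]
    - [[0.07,0.054,0],[0,0,0.532]]

```text
time: 17.95
tool_pos: [0.4918, 0.0552, 0.1831]
tcp_rot: [-1.208, -1.104, 0.855]
wrist_force: [-0.6, -0.3, -2.7]
width: 0.27
```

```bash
python3 boxes.py
python3 - <<'E'
from h import *
p,d,W=snap("wrist","w12")
p,d,W=snap("side"); a=p[120:270,150:350,::-1]
p,d,W=snap("scene"); b=p[200:380,150:390,::-1]
cv2.imwrite("pics/l12.png",np.hstack([cv2.resize(a,(400,300)),cv2.resize(b,(400,300))]))
p,r=dump(BA,-.02,.09,25); print(p)
rows(p,r,8)
print(bot.read_state()["q"])
E
```

```text
scene mark 0.89 [ 0.5976 -0.2779  0.0016]
scene mark 0.82 [ 0.5478  0.2491 -0.0021]
scene mark 0.25 [0.75   0.0186 0.0401]
scene box a 618 [548.1 255.1] [128.8 116.8] 74.1
scene box b 144 [ 642.4 -272. ] [ 52.9 140.7] 20.5
side mark 0.94 [0.553  0.2605 0.0019]
side mark 0.71 [ 0.5932 -0.2774  0.0023]
side box a 292 [548.8 252.2] [138.4 116.3] 74.2
side box b 330 [ 593.  -284.7] [133.5 115.8] 87.3
[0.50476522 0.099235   0.22235578]
from [0.4917 0.0552 0.1834] t 18.3
[[[0.001,0.005,0.004],[-0.026,0.007,0.000]],[[0.005,0.017,0.015],[-0.093,0.027,0.000]],[[0.010,0.035,0.031],[-0.189,0.054,0.001]],[[0.016,0.055,0.049],[-0.299,0.086,0.001]],[[0.022,0.075,0.067],[-0.408,0.117,0.001]],[[0.028,0.093,0.082],[-0.504,0.145,0.001]],[[0.031,0.105,0.093],[-0.572,0.164,0.002]],[[0.033,0.110,0.097],[-0.597,0.172,0.002]]]
[-0.07048795 -0.0805418   2.08160154  0.20951407  1.10911379 -1.45130614]
```

View pics/w12.png

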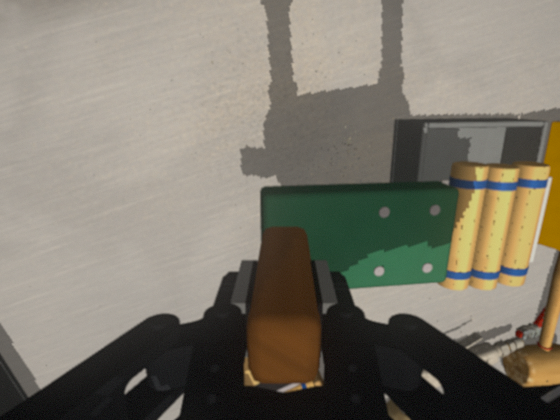

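View pics/l12.png

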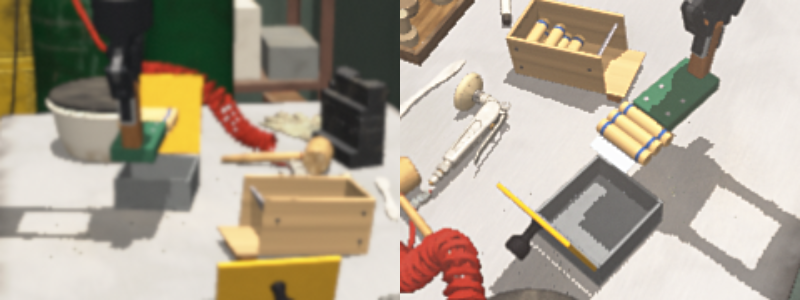

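Call:
play_rows:
  motion:
    - [[0.001,0.005,0.004],[-0.026,0.007,0]]
    - [[0.005,0.017,0.015],[-0.093,0.027,0]]
    - [[0.01,0.035,0.031],[-0.189,0.054,0]]
    - [[0.016,0.055,0.049],[-0.299,0.086,0]]
    - [[0.022,0.075,0.067],[-0.408,0.117,0]]
    - [[0.028,0.093,0.082],[-0.504,0.145,0]]
    - [[0.031,0.105,0.093],[-0.572,0.164,0]]
    - [[0.033,0.11,0.097],[-0.597,0.172,0]]
    - [[0.033,0.11,0.097],[-0.597,0.172,0]]

```text
time: 19.42
tool_pos: [0.5051, 0.0998, 0.222]
tcp_rot: [-1.505, -0.817, 1.221]
wrist_force: [-0.2, -0.6, -2.7]
width: 0.269
```

```bash
cat > dl.py <<'E'
from h import *
import sys
p,d,W=snap("side"); a=p[100:250,150:350,::-1]
p,d,W=snap("scene"); b=p[200:380,150:390,::-1]
if len(sys.argv)>2:
    p,d,W=snap("side"); a=p[150:330,180:420,::-1]
    p,d,W=snap("scene"); b=p[80:230,260:460,::-1]
cv2.imwrite(f"pics/{sys.argv[1]}.png",np.hstack([cv2.resize(a,(400,300)),cv2.resize(b,(400,300))]))
E
python3 dl.py l13
python3 - <<'E'
from h import *
s=bot.read_state();print(s["tool_pos"],s["wrist_force"],s["q"]);o,R=scoop_pose(s);print(R.as_euler('ZYX',degrees=True))
p,r=dump(BA,-.02,.045,42); print(p)
rows(p,r,5)
E
```

```text
[0.50480485 0.09893899 0.22191824] [ 0.21939003 -0.16554526 -3.06223361] [ 0.30910482  0.07986796  1.86402808 -0.24963277  1.3724663  -0.90982862]
[7.39153515e+01 2.49679173e+01 3.32927251e-02]
[0.51712355 0.14233362 0.21264536]
from [0.5048 0.0989 0.2219] t 19.52
[[[0.003,0.011,-0.002],[-0.038,0.011,0.000]],[[0.011,0.038,-0.008],[-0.128,0.037,0.001]],[[0.020,0.070,-0.015],[-0.236,0.067,0.001]],[[0.028,0.097,-0.021],[-0.326,0.093,0.002]],[[0.031,0.108,-0.023],[-0.364,0.104,0.002]]]
```

View pics/l13.png

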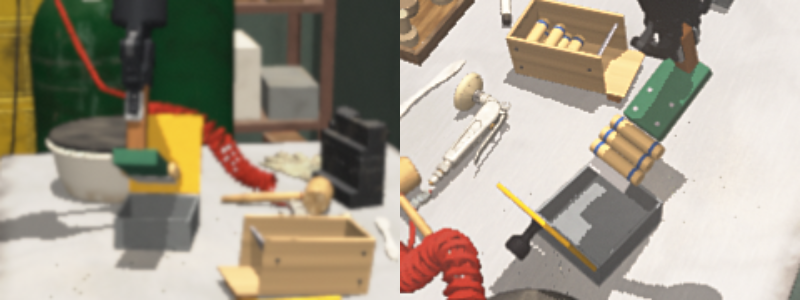

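Call:
play_rows:
  motion:
    - [[0.003,0.011,-0.003],[-0.038,0.011,0]]
    - [[0.011,0.038,-0.01],[-0.128,0.037,0]]
    - [[0.02,0.07,-0.017],[-0.236,0.067,0]]
    - [[0.028,0.097,-0.022],[-0.326,0.093,0]]
    - [[0.031,0.108,-0.023],[-0.364,0.104,0]]
    - [[0.031,0.108,-0.023],[-0.364,0.104,0]]

```text
time: 20.27
tool_pos: [0.5174, 0.1428, 0.2123]
tcp_rot: [-1.669, -0.606, 1.437]
wrist_force: [-0.4, 0.4, -1.4]
width: 0.269
```

```bash
python3 dl.py l14
python3 - <<'E'
from h import *
s=bot.read_state();print(s["tool_pos"],s["wrist_force"],s["q"]);o,R=scoop_pose(s);print(R.as_euler('ZYX',degrees=True))
p,r=dump(BA,-.02,.035,53); print(p)
rows(p,r,4)
E
```

```text
[0.51746998 0.14199413 0.21319351] [ 0.11175651 -0.2861544  -1.72477777] [ 0.48453775  0.28960184  1.71836441 -0.41531064  1.57026018 -0.71139113]
[ 7.38616921e+01  4.19867823e+01 -5.73226213e-02]
[0.52642508 0.17477192 0.21781543]
from [0.5175 0.142  0.2132] t 20.38
[[[0.003,0.013,0.002],[-0.037,0.011,0.000]],[[0.011,0.041,0.006],[-0.117,0.034,0.001]],[[0.019,0.069,0.010],[-0.198,0.058,0.002]],[[0.022,0.082,0.012],[-0.235,0.069,0.002]]]
```

View pics/l14.png

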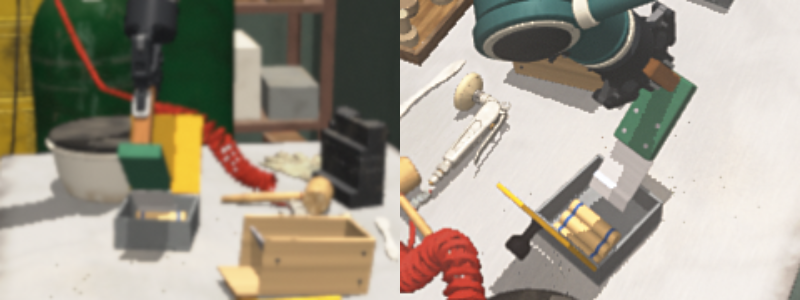

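Run:
```python
from h import *
p,r=dump(BA,-.05,.12,8); print(p)
rows(p,r,6)
```

```text
[0.48752171 0.03909972 0.20549956]
from [0.5175 0.142  0.2132] t 20.38
[[[-0.006,-0.019,-0.001],[0.054,-0.015,0.000]],[[-0.019,-0.067,-0.005],[0.188,-0.054,0.001]],[[-0.037,-0.129,-0.010],[0.363,-0.104,0.001]],[[-0.055,-0.191,-0.014],[0.538,-0.154,0.002]],[[-0.069,-0.238,-0.018],[0.672,-0.193,0.002]],[[-0.075,-0.257,-0.019],[0.726,-0.208,0.002]]]
```

Call:
play_rows:
  motion:
    - [[-0.003,-0.015,0.01],[0.054,-0.015,0]]
    - [[-0.015,-0.06,0.01],[0.188,-0.054,0]]
    - [[-0.037,-0.129,0],[0.363,-0.104,0]]
    - [[-0.055,-0.191,-0.01],[0.538,-0.154,0]]
    - [[-0.069,-0.238,-0.018],[0.672,-0.193,0]]
    - [[-0.075,-0.257,-0.019],[0.726,-0.208,0]]
    - [[-0.075,-0.257,-0.019],[0.726,-0.208,0]]

```text
time: 21.25
tool_pos: [0.4867, 0.0371, 0.2066]
tcp_rot: [-1.333, -0.998, 0.996]
wrist_force: [-0.4, -0.3, -2.2]
width: 0.271
```

```bash
python3 dl.py l15
python3 - <<'E'
from h import *
p,r=scoop_in_bin(-.2,.02); p[2]=.19
rows(p,r,7)
E
```

```text
SCALED by 1.5296082731947842
from [0.4874 0.0389 0.2062] t 21.35
[[[-0.006,-0.004,-0.001],[0.001,-0.001,-0.055]],[[-0.023,-0.015,-0.005],[0.004,-0.005,-0.198]],[[-0.045,-0.030,-0.010],[0.008,-0.009,-0.394]],[[-0.069,-0.046,-0.016],[0.013,-0.014,-0.606]],[[-0.091,-0.061,-0.021],[0.017,-0.019,-0.802]],[[-0.108,-0.072,-0.025],[0.020,-0.022,-0.945]],[[-0.114,-0.076,-0.027],[0.021,-0.023,-1.000]]]
```

View pics/l15.png

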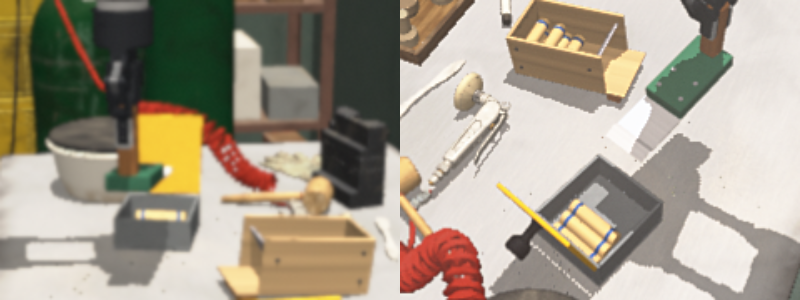

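Call:
play_rows:
  motion:
    - [[-0.01,-0.01,0],[0,0,-0.08]]
    - [[-0.04,-0.02,-0.002],[0.004,-0.005,-0.22]]
    - [[-0.06,-0.03,-0.005],[0.008,-0.009,-0.42]]
    - [[-0.08,-0.046,-0.01],[0.013,-0.014,-0.63]]
    - [[-0.1,-0.061,-0.015],[0.017,-0.019,-0.83]]
    - [[-0.114,-0.076,-0.02],[0.021,-0.023,-1.0]]
    - [[-0.114,-0.076,-0.02],[0.021,-0.023,-1.0]]

```text
time: 22.22
tool_pos: [0.4415, 0.0098, 0.1972]
tcp_rot: [-1.531, -0.415, 0.38]
wrist_force: [0.7, 0.2, -1.6]
width: 0.266
```

Run:
```python
from h import *
p,r=scoop_in_bin(-.2,.02); 
rows(p,r,6)
```

```text
from [0.4415 0.0098 0.1972] t 22.23
[[[-0.004,-0.003,-0.013],[0.001,-0.001,-0.040]],[[-0.016,-0.011,-0.046],[0.002,-0.004,-0.139]],[[-0.030,-0.022,-0.089],[0.004,-0.007,-0.267]],[[-0.044,-0.032,-0.131],[0.006,-0.010,-0.396]],[[-0.055,-0.040,-0.164],[0.008,-0.013,-0.495]],[[-0.060,-0.043,-0.177],[0.009,-0.014,-0.535]]]
```

Call:
play_rows:
  motion:
    - [[-0.02,-0.01,-0.0],[0.001,-0.001,-0.06]]
    - [[-0.035,-0.02,-0.01],[0.002,-0.004,-0.2]]
    - [[-0.05,-0.03,-0.04],[0.004,-0.007,-0.35]]
    - [[-0.058,-0.038,-0.1],[0.006,-0.01,-0.47]]
    - [[-0.06,-0.043,-0.15],[0.009,-0.014,-0.535]]
    - [[-0.06,-0.043,-0.177],[0.009,-0.014,-0.535]]
    - [[-0.06,-0.043,-0.177],[0.009,-0.014,-0.535]]

```text
time: 23.1
tool_pos: [0.4172, -0.0078, 0.1259]
tcp_rot: [-1.568, -0.094, 0.041]
wrist_force: [0.4, 0.1, -1.2]
width: 0.271
```

```bash
python3 look.py l16
python3 - <<'E'
from h import *
p,d,W=snap("wrist","w16")
p,r=scoop_in_bin(-.165,.001); 
rows(p,r,4)
E
```

```text
[ 0.4172 -0.0078  0.1259] [ 0.3925  0.1317 -1.2003] [0.0012 0.1148 0.0053] 0.2711966744318245
[0.5156 0.0007 0.0545] [4.9176 6.0705 0.0351]
from [ 0.4187 -0.0079  0.1274] t 23.25
[[[0.012,0.001,-0.009],[-0.000,0.000,0.000]],[[0.040,0.004,-0.030],[-0.000,0.001,0.001]],[[0.067,0.007,-0.050],[-0.000,0.002,0.002]],[[0.079,0.008,-0.059],[-0.000,0.003,0.003]]]
```

View pics/l16.png

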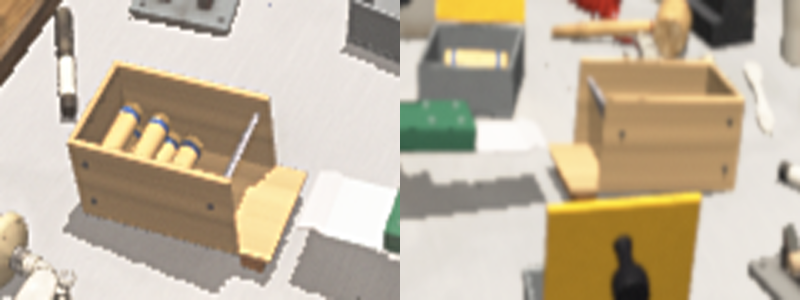

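View pics/w16.png

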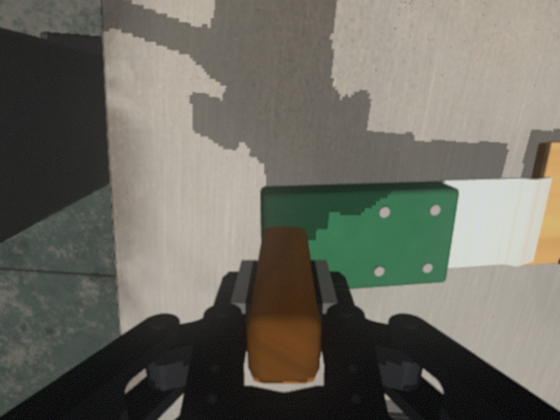

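Call:
play_rows:
  motion:
    - [[0.02,0.002,-0.01],[0,0,0]]
    - [[0.045,0.005,-0.03],[0,0.002,0]]
    - [[0.065,0.007,-0.048],[0,0.003,0]]
    - [[0.079,0.008,-0.059],[0,0.003,0.003]]
    - [[0.085,0.008,-0.06],[0,0.003,0.003]]
    - [[0.11,0.011,-0.063],[0,0.003,0.003]]
    - [[0.15,0.015,-0.068],[0,0.003,0.003]]
    - [[0.19,0.019,-0.072],[0,0.003,0.003]]
    - [[0.22,0.022,-0.075],[0,0.003,0.003]]
    - [[0.22,0.022,-0.075],[0,0.003,0.003]]

```text
time: 24.5
tool_pos: [0.507, 0.0009, 0.0965]
tcp_rot: [-1.568, -0.095, 0.042]
wrist_force: [-0.8, 0.4, -2.5]
width: 0.265
```

```bash
python3 look.py l17
python3 - <<'E'
from h import *
p,r=scoop_in_bin(-.055,.0005); 
rows(p,r,10,ease=False)
E
```

```text
[0.507  0.0009 0.0965] [-0.8372  0.4441 -2.5043] [-0.0245  0.143  -0.048 ] 0.26470656372602946
[0.6053 0.0095 0.025 ] [5.0004 6.0945 0.0297]
from [0.5055 0.0008 0.0962] t 24.6
[[[0.014,0.001,-0.001],[-0.000,-0.000,0.000]],[[0.027,0.002,-0.002],[-0.000,-0.001,0.000]],[[0.041,0.003,-0.003],[-0.000,-0.001,0.000]],[[0.055,0.004,-0.004],[-0.000,-0.002,0.000]],[[0.068,0.005,-0.006],[-0.000,-0.002,0.000]],[[0.082,0.006,-0.007],[-0.000,-0.002,0.000]],[[0.095,0.007,-0.008],[-0.000,-0.003,0.000]],[[0.109,0.008,-0.009],[-0.000,-0.003,0.000]],[[0.123,0.009,-0.010],[-0.000,-0.004,0.000]],[[0.136,0.010,-0.011],[-0.001,-0.004,0.000]]]
```

Call:
play_rows:
  motion:
    - [[0.014,0.001,0],[0,0,0]]
    - [[0.027,0.002,-0.001],[0,0,0]]
    - [[0.041,0.003,-0.003],[0,0,0]]
    - [[0.055,0.004,-0.004],[0,0,0]]
    - [[0.068,0.005,-0.006],[0,0,0]]
    - [[0.082,0.006,-0.007],[0,0,0]]
    - [[0.095,0.007,-0.008],[0,0,0]]
    - [[0.109,0.008,-0.009],[0,0,0]]
    - [[0.123,0.009,-0.01],[0,0,0]]
    - [[0.136,0.01,-0.011],[0,0,0]]

```text
time: 25.85
tool_pos: [0.5601, 0.0048, 0.0918]
tcp_rot: [-1.568, -0.093, 0.043]
wrist_force: [-0.3, -0.4, -1.6]
width: 0.268
```

```bash
python3 look.py l18
python3 - <<'E'
from h import *
p,r=scoop_in_bin(-.015,.0005); 
rows(p,r,8,ease=False)
E
```

```text
[0.5601 0.0048 0.0918] [-0.2732 -0.3879 -1.646 ] [-0.0386  0.3074 -0.0111] 0.2682326865685106
[0.6584 0.0134 0.0202] [4.9903 6.1627 0.035 ]
from [0.5608 0.0048 0.092 ] t 25.95
[[[0.012,0.001,-0.001],[-0.000,-0.000,0.000]],[[0.024,0.002,-0.003],[-0.000,-0.001,0.000]],[[0.037,0.003,-0.004],[-0.000,-0.001,0.000]],[[0.049,0.004,-0.006],[-0.000,-0.001,0.000]],[[0.061,0.006,-0.007],[-0.000,-0.001,0.000]],[[0.073,0.007,-0.008],[-0.000,-0.002,0.000]],[[0.085,0.008,-0.010],[-0.000,-0.002,0.000]],[[0.098,0.009,-0.011],[-0.000,-0.002,0.000]]]
```

View pics/l18.png

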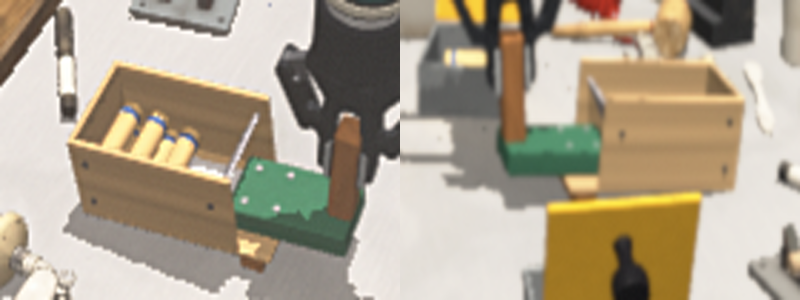

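Continue in, to just short of the rear wall.

Call:
play_rows:
  motion:
    - [[0.012,0.001,-0.001],[0,0,0]]
    - [[0.024,0.002,-0.003],[0,0,0]]
    - [[0.037,0.003,-0.004],[0,0,0]]
    - [[0.049,0.004,-0.006],[0,0,0]]
    - [[0.061,0.006,-0.007],[0,0,0]]
    - [[0.073,0.007,-0.008],[0,0,0]]
    - [[0.085,0.008,-0.01],[0,0,0]]
    - [[0.098,0.009,-0.011],[0,0,0]]
    - [[0.098,0.009,-0.011],[0,0,0]]

```text
time: 27.08
tool_pos: [0.5993, 0.0084, 0.0872]
tcp_rot: [-1.568, -0.094, 0.043]
wrist_force: [-0.5, 0.1, -3.2]
width: 0.272
```

```bash
cat > prof.py <<'E'
from h import *
import sys
p,d,W=snap("scene"); cv2.imwrite(f"pics/{sys.argv[1]}.png",cv2.resize(p[190:265,200:290,::-1],None,fx=7,fy=7,interpolation=cv2.INTER_CUBIC))
s=bot.read_state(); print(s["tool_pos"],s["wrist_force"],s["time"])
C=cloud("scene",d,W); c,s=np.cos(np.radians(5)),np.sin(np.radians(5)); D=C-BIN
bx=D[...,0]*c+D[...,1]*s; by=-D[...,0]*s+D[...,1]*c; bz=D[...,2]-(.006-bx*np.tan(np.radians(6)))
m=(d>0)&(np.abs(by+.005)<.022)&(bx<-.002)&(bx>-.12)
print([(-i,int(1000*np.median(bz[m&(np.abs(bx+i/1000)<.0015)])),int(1000*bz[m&(np.abs(bx+i/1000)<.0015)].max())) for i in range(4,118,4) if (m&(np.abs(bx+i/1000)<.0015)).sum()>0])
E
python3 prof.py c19;  python3 - <<'E'
from h import *
p,r=scoop_in_bin(-.004,.0005); 
rows(p,r,4,ease=False)
E
```

```text
[0.59929673 0.00842572 0.08735803] [-1.14115189  0.02836308 -2.72617485] 27.125
[(-4, 42, 44), (-8, 42, 44), (-12, 40, 43), (-16, 35, 41), (-20, 32, 38), (-24, 27, 29), (-32, 40, 40), (-36, 43, 44), (-40, 43, 46), (-44, 42, 45), (-48, 38, 42), (-52, 24, 40), (-56, 19, 22), (-60, 20, 20), (-64, 24, 25), (-68, 25, 26), (-72, 21, 24), (-76, 19, 23), (-80, 5, 6), (-84, 6, 6), (-92, 23, 24), (-96, 24, 25), (-100, 24, 25), (-104, 24, 26), (-108, 24, 27), (-112, 23, 25), (-116, 25, 26)]
from [0.5993 0.0084 0.0874] t 27.12
[[[0.007,0.001,-0.001],[-0.000,-0.001,0.000]],[[0.014,0.001,-0.001],[-0.000,-0.002,0.000]],[[0.022,0.002,-0.002],[-0.000,-0.002,0.000]],[[0.029,0.002,-0.003],[-0.001,-0.003,0.000]]]
```

View pics/c19.png

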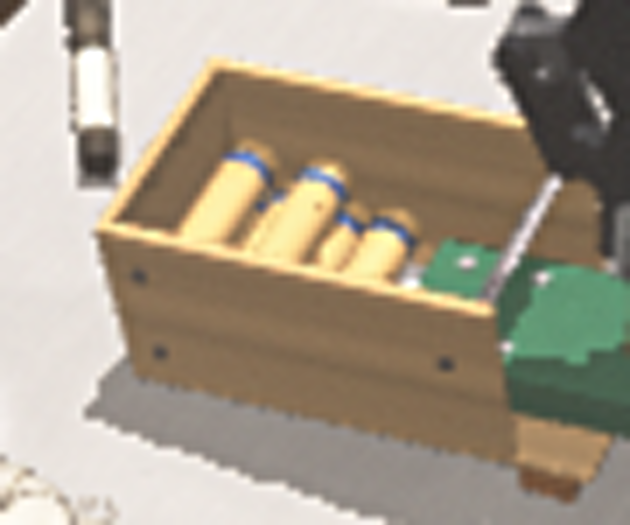

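Call:
play_rows:
  motion:
    - [[0.007,0.001,-0.001],[0,0,0]]
    - [[0.014,0.001,-0.001],[0,0,0]]
    - [[0.022,0.002,-0.002],[0,0,0]]
    - [[0.029,0.002,-0.003],[0,0,0]]
    - [[0.029,0.002,-0.003],[0,0,0]]

```text
time: 27.75
tool_pos: [0.6116, 0.0092, 0.0866]
tcp_rot: [-1.568, -0.095, 0.042]
wrist_force: [0.7, -0.6, -2.9]
width: 0.267
```

```bash
python3 prof.py c20
```

```text
[0.6115049  0.00919468 0.0866525 ] [ 0.73161711 -0.21971799 -2.38754777] 27.8
[(-4, 46, 49), (-8, 47, 52), (-12, 45, 50), (-16, 39, 47), (-20, 32, 33), (-24, 34, 37), (-28, 34, 35), (-32, 37, 40), (-36, 42, 44), (-40, 45, 47), (-44, 45, 48), (-48, 42, 47), (-52, 36, 43), (-56, 19, 22), (-60, 21, 23), (-64, 26, 27), (-68, 24, 26), (-72, 21, 24), (-76, 18, 18), (-80, 23, 26), (-84, 25, 29), (-88, 24, 25), (-92, 27, 27), (-96, 24, 28), (-100, 25, 26), (-104, 26, 28), (-108, 25, 26), (-112, 24, 29), (-116, 27, 29)]
```

View pics/c20.png

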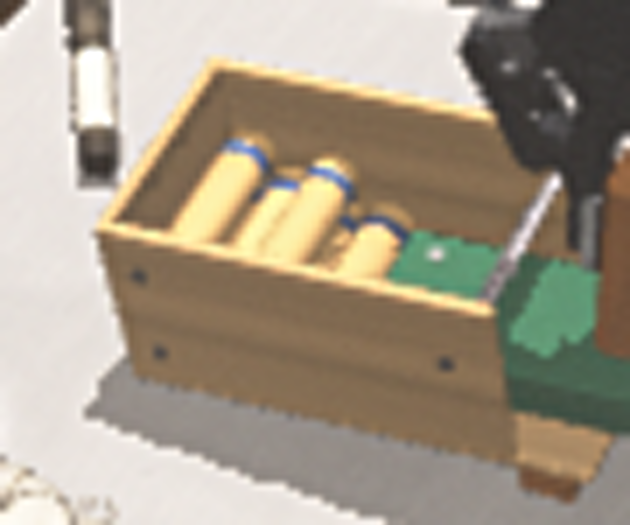

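Run:
```python
from h import *
p,r=scoop_in_bin(-.105,.0008); print(p)
rows(p,r,10,ease=False)
```

```text
[0.51023332 0.00052359 0.09724002]
from [0.6115 0.0092 0.0867] t 27.8
[[[-0.025,-0.002,0.003],[-0.000,-0.000,0.000]],[[-0.051,-0.004,0.005],[-0.000,-0.000,0.000]],[[-0.076,-0.007,0.008],[-0.000,-0.000,0.000]],[[-0.101,-0.009,0.011],[-0.000,-0.001,0.000]],[[-0.127,-0.011,0.013],[-0.000,-0.001,0.000]],[[-0.152,-0.013,0.016],[-0.000,-0.001,0.000]],[[-0.177,-0.015,0.019],[-0.000,-0.001,0.000]],[[-0.203,-0.017,0.021],[-0.000,-0.001,0.000]],[[-0.228,-0.020,0.024],[-0.000,-0.001,0.000]],[[-0.253,-0.022,0.026],[-0.000,-0.001,0.000]]]
```

First a short draw back (30 mm) to see how the dowels settle.

Call:
play_rows:
  motion:
    - [[-0.015,-0.001,0.002],[0,0,0]]
    - [[-0.03,-0.003,0.003],[0,0,0]]
    - [[-0.045,-0.004,0.005],[0,0,0]]
    - [[-0.06,-0.005,0.006],[0,0,0]]
    - [[-0.075,-0.007,0.008],[0,0,0]]
    - [[-0.075,-0.007,0.008],[0,0,0]]

```text
time: 28.55
tool_pos: [0.5805, 0.0063, 0.0898]
tcp_rot: [-1.568, -0.094, 0.042]
wrist_force: [0.8, -0.1, -2.9]
width: 0.27
```

```bash
python3 prof.py c21
```

```text
[0.58089862 0.00636066 0.08981769] [ 0.3074844   0.26588378 -3.5030151 ] 28.6
[(-4, 39, 43), (-8, 40, 43), (-12, 40, 42), (-16, 32, 40), (-20, 13, 32), (-24, 1, 1), (-28, 1, 1), (-32, 1, 1), (-36, 5, 6), (-40, 7, 7), (-44, 8, 9), (-60, 37, 40), (-64, 41, 43), (-68, 41, 44), (-72, 41, 44), (-76, 35, 43), (-80, 25, 35), (-84, 23, 26), (-88, 19, 23), (-92, 22, 24), (-96, 24, 28), (-100, 24, 28), (-104, 23, 24), (-108, 22, 25), (-112, 23, 25), (-116, 25, 27)]
```

View pics/c21.png

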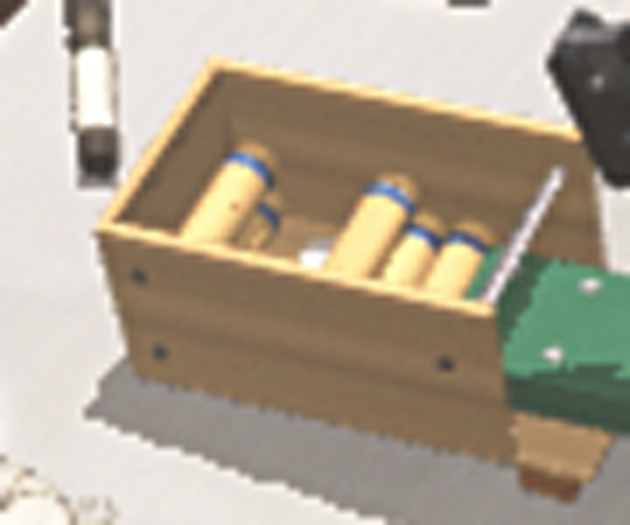

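Call:
play_rows:
  motion:
    - [[-0.015,-0.001,0.002],[0,0,0]]
    - [[-0.03,-0.003,0.003],[0,0,0]]
    - [[-0.05,-0.004,0.005],[0,0,0]]
    - [[-0.07,-0.006,0.007],[0,0,0]]
    - [[-0.09,-0.008,0.009],[0,0,0]]
    - [[-0.11,-0.01,0.011],[0,0,0]]
    - [[-0.13,-0.012,0.013],[0,0,0]]
    - [[-0.15,-0.014,0.016],[0,0,0]]
    - [[-0.175,-0.016,0.019],[0,0,0]]
    - [[-0.175,-0.016,0.019],[0,0,0]]

```text
time: 29.85
tool_pos: [0.5101, -0.0, 0.0973]
tcp_rot: [-1.568, -0.094, 0.043]
wrist_force: [0.3, 0.0, -2.0]
width: 0.269
```

```bash
python3 look.py l22;  python3 - <<'E'
from h import *
p,r=scoop_in_bin(-.195,.0015); print(p)
rows(p,r,10,ease=False)
E
```

```text
[ 0.5101 -0.      0.0973] [ 0.2927  0.019  -1.9621] [ 0.0096  0.1867 -0.0105] 0.2692424636541757
[0.6084 0.0086 0.0258] [4.9826 6.1239 0.0336]
[ 0.42064868 -0.00731405  0.10739556]
from [ 0.5112 -0.      0.0975] t 29.95
[[[-0.023,-0.002,0.002],[-0.000,-0.000,0.000]],[[-0.045,-0.004,0.005],[-0.000,-0.000,0.000]],[[-0.068,-0.005,0.007],[-0.000,-0.000,0.000]],[[-0.091,-0.007,0.010],[-0.000,-0.001,0.000]],[[-0.113,-0.009,0.012],[-0.000,-0.001,0.000]],[[-0.136,-0.011,0.015],[-0.000,-0.001,0.000]],[[-0.158,-0.013,0.017],[-0.000,-0.001,0.000]],[[-0.181,-0.015,0.020],[-0.000,-0.001,0.000]],[[-0.204,-0.016,0.022],[-0.000,-0.001,0.000]],[[-0.226,-0.018,0.025],[-0.000,-0.001,0.000]]]
```

View pics/l22.png

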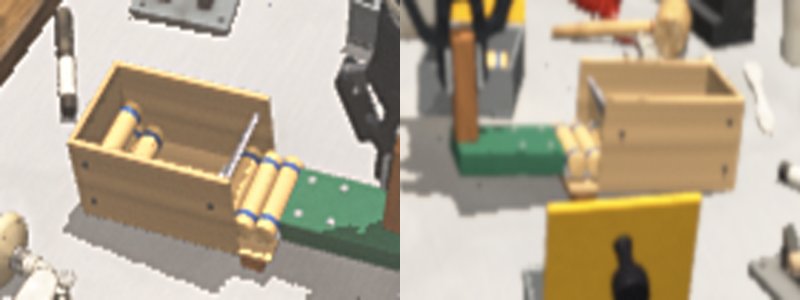

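Call:
play_rows:
  motion:
    - [[-0.023,-0.002,0.003],[0,0,0]]
    - [[-0.047,-0.004,0.006],[0,0,0]]
    - [[-0.07,-0.006,0.009],[0,0,0]]
    - [[-0.094,-0.008,0.012],[0,0,0]]
    - [[-0.117,-0.01,0.015],[0,0,0]]
    - [[-0.141,-0.012,0.018],[0,0,0]]
    - [[-0.164,-0.013,0.021],[0,0,0]]
    - [[-0.188,-0.015,0.024],[0,0,0]]
    - [[-0.211,-0.017,0.027],[0,0,0]]
    - [[-0.226,-0.018,0.03],[0,0,0]]

```text
time: 31.2
tool_pos: [0.4199, -0.0073, 0.1093]
tcp_rot: [-1.568, -0.094, 0.042]
wrist_force: [0.5, 0.6, -1.9]
width: 0.271
```

```bash
python3 look.py l23; python3 boxes.py
python3 - <<'E'
from h import *
p,d,W=snap("wrist","w23")
s=bot.read_state();o,R=scoop_pose(s)
t=tcp_for(o+np.array([-.0,0,.09]),[0,0,0],5,-3); print(t)
rows(t,Rt(5,-3),6)
E
```

```text
[ 0.4199 -0.0073  0.1093] [ 0.4603  0.6051 -1.9341] [-0.0179  0.2301  0.0539] 0.271384219356331
[0.5182 0.0014 0.0378] [4.9842 6.1089 0.0312]
scene mark 0.96 [ 0.5998 -0.28    0.0007]
scene mark 0.91 [ 0.5485  0.2547 -0.0023]
scene box a 612 [547.4 253. ] [126.  117.3] 74.1
scene box b 423 [ 591.1 -280.8] [135.  116.9] 87.5
side mark 0.89 [ 0.5915 -0.2792  0.0013]
side mark 0.83 [0.5497 0.2578 0.0012]
side box a 363 [549.2 254.2] [140.5 116.9] 73.8
side box b 330 [ 592.9 -284.7] [133.  115.6] 87.4
[ 0.41093254 -0.0080638   0.1828788 ]
from [ 0.4209 -0.0072  0.1094] t 31.55
[[[-0.002,-0.000,0.014],[0.001,-0.015,0.000]],[[-0.006,-0.001,0.048],[0.004,-0.052,0.000]],[[-0.013,-0.001,0.092],[0.008,-0.101,0.000]],[[-0.019,-0.002,0.136],[0.013,-0.149,0.000]],[[-0.023,-0.002,0.170],[0.016,-0.186,0.000]],[[-0.025,-0.002,0.184],[0.017,-0.201,0.000]]]
```

View pics/w23.png

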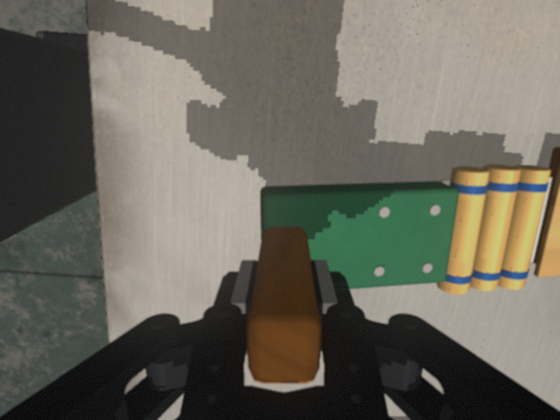

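View pics/l23.png

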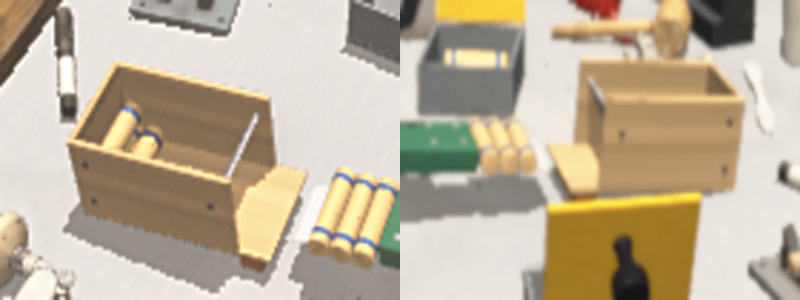

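Call:
play_rows:
  motion:
    - [[-0.002,0,0.014],[0.001,-0.015,0]]
    - [[-0.006,0,0.048],[0.005,-0.052,0]]
    - [[-0.012,0,0.092],[0.009,-0.1,0]]
    - [[-0.018,0,0.136],[0.013,-0.148,0]]
    - [[-0.023,0,0.17],[0.016,-0.185,0]]
    - [[-0.025,0,0.184],[0.018,-0.2,0]]
    - [[-0.025,0,0.184],[0.018,-0.2,0]]

```text
time: 32.42
tool_pos: [0.4107, -0.0073, 0.1833]
tcp_rot: [-1.555, -0.218, -0.082]
wrist_force: [-0.4, 0.1, -2.2]
width: 0.269
```

```bash
sed -i 's/BB=(.*/BB=(.594,-.279,-92.5)/' h.py; sed -i 's/^BA=.*/BA=(.549,.2535,74.0); BB=(.594,-.279,-92.5)/' h.py
python3 - <<'E'
from h import *
p,r=dump(BB,-.02,.12,-3); print(p)
rows(p,r,10)
E
```

```text
[ 0.60299324 -0.0730209   0.17091101]
SCALED by 2.166301730485922
from [ 0.4107 -0.0073  0.1833] t 32.42
[[[0.006,-0.002,-0.000],[-0.000,0.000,-0.028]],[[0.023,-0.008,-0.001],[-0.000,0.000,-0.104]],[[0.048,-0.016,-0.003],[-0.000,0.000,-0.216]],[[0.078,-0.027,-0.005],[-0.000,0.000,-0.352]],[[0.111,-0.038,-0.007],[-0.000,0.000,-0.500]],[[0.144,-0.049,-0.009],[-0.000,0.000,-0.648]],[[0.174,-0.060,-0.011],[-0.000,0.000,-0.784]],[[0.199,-0.068,-0.013],[-0.000,0.000,-0.896]],[[0.216,-0.074,-0.014],[-0.000,0.000,-0.972]],[[0.222,-0.076,-0.014],[-0.000,0.000,-1.000]]]
```

Call:
play_rows:
  motion:
    - [[0,-0.004,0],[0,0,-0.028]]
    - [[0.0,-0.015,0],[0,0,-0.104]]
    - [[0.01,-0.03,0],[0,0,-0.216]]
    - [[0.03,-0.045,0],[0,0,-0.352]]
    - [[0.06,-0.055,0],[0,0,-0.5]]
    - [[0.09,-0.06,0],[0,0,-0.648]]
    - [[0.12,-0.07,0],[0,0,-0.784]]
    - [[0.15,-0.075,0],[0,0,-0.896]]
    - [[0.17,-0.076,0],[0,0,-0.972]]
    - [[0.18,-0.076,0],[0,0,-1.0]]

```text
time: 33.67
tool_pos: [0.4828, -0.0374, 0.1819]
tcp_rot: [-1.562, 0.407, -0.694]
wrist_force: [-0.4, 0.1, -2.5]
width: 0.267
```

Run:
```python
from h import *
p,r=dump(BB,-.02,.12,-3); print(p)
rows(p,r,10); print(bot.read_state()["q"])
```

```text
[ 0.60299324 -0.0730209   0.17091101]
SCALED by 1.1652696237837032
from [ 0.4828 -0.0374  0.1819] t 33.67
[[[0.007,-0.002,-0.001],[-0.000,-0.000,-0.028]],[[0.027,-0.008,-0.002],[-0.000,-0.000,-0.104]],[[0.056,-0.017,-0.005],[-0.001,-0.000,-0.216]],[[0.091,-0.027,-0.008],[-0.001,-0.000,-0.352]],[[0.129,-0.038,-0.012],[-0.001,-0.001,-0.500]],[[0.167,-0.050,-0.015],[-0.002,-0.001,-0.648]],[[0.202,-0.060,-0.019],[-0.002,-0.001,-0.784]],[[0.231,-0.068,-0.021],[-0.003,-0.001,-0.896]],[[0.251,-0.074,-0.023],[-0.003,-0.001,-0.972]],[[0.258,-0.076,-0.024],[-0.003,-0.001,-1.000]]]
[-0.04679899 -0.16428084  2.15767743 -0.13586133  1.00137664  0.71735058]
```

Call:
play_rows:
  motion:
    - [[0.005,-0.002,0],[0,0,-0.028]]
    - [[0.02,-0.008,0],[0,0,-0.104]]
    - [[0.045,-0.017,0],[0,0,-0.216]]
    - [[0.08,-0.027,0],[0,0,-0.352]]
    - [[0.12,-0.038,0],[0,0,-0.5]]
    - [[0.16,-0.05,0],[0,0,-0.648]]
    - [[0.2,-0.06,0],[0,0,-0.784]]
    - [[0.231,-0.068,0],[0,0,-0.896]]
    - [[0.251,-0.074,0],[0,0,-0.972]]
    - [[0.258,-0.076,0],[0,0,-1.0]]

```text
time: 34.92
tool_pos: [0.5862, -0.0681, 0.1826]
tcp_rot: [-1.38, 1.043, -1.286]
wrist_force: [0.7, -0.4, -3.0]
width: 0.266
```

```bash
python3 boxes.py; python3 dl.py l24 b
python3 - <<'E'
from h import *
p,d,W=snap("wrist","w24")
p,r=dump(BB,-.02,.09,25); print(p)
rows(p,r,10); print(bot.read_state()["q"])
E
```

```text
scene mark 0.65 [ 0.599  -0.2787 -0.0012]
scene mark 0.63 [ 0.547   0.2544 -0.0008]
scene box a 626 [548.1 254.9] [128.1 117. ] 73.9
scene box b 202 [ 559.  -279.7] [ 58.7 135.1] 2.5
side mark 0.86 [ 0.554   0.2624 -0.0015]
side mark 0.81 [ 0.5922 -0.276  -0.0008]
side box a 357 [549.4 252.6] [141.2 115.5] 73.9
side box b 331 [ 593.  -284.5] [134.3 115.7] 87.3
[ 0.60100012 -0.11867095  0.22235578]
from [ 0.5855 -0.068   0.183 ] t 35.38
[[[0.001,-0.004,0.003],[0.017,0.000,-0.005]],[[0.004,-0.013,0.010],[0.065,0.002,-0.017]],[[0.008,-0.027,0.021],[0.134,0.003,-0.035]],[[0.014,-0.045,0.035],[0.219,0.005,-0.057]],[[0.019,-0.063,0.049],[0.310,0.007,-0.082]],[[0.025,-0.082,0.064],[0.402,0.010,-0.106]],[[0.030,-0.099,0.077],[0.487,0.012,-0.128]],[[0.035,-0.114,0.088],[0.556,0.013,-0.146]],[[0.038,-0.123,0.096],[0.604,0.014,-0.158]],[[0.039,-0.127,0.098],[0.621,0.015,-0.163]]]
[-0.04700527  0.12522888  1.87191714 -0.20950137  1.12619067  1.52526119]
```

View pics/l24.png

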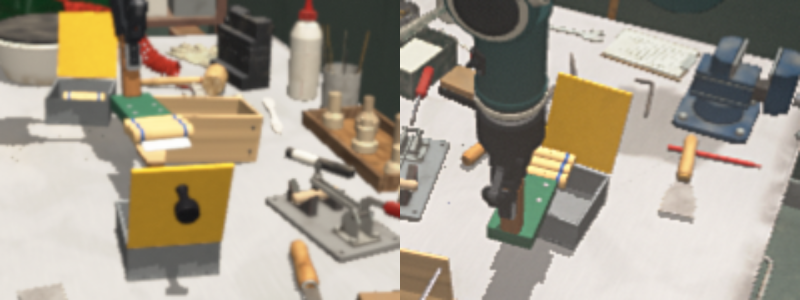

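View pics/w24.png

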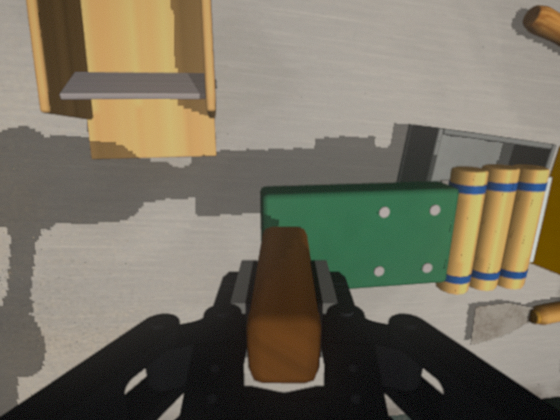

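Call:
play_rows:
  motion:
    - [[0.004,-0.004,0.003],[0.017,0,-0.005]]
    - [[0.012,-0.013,0.01],[0.065,0.002,-0.017]]
    - [[0.02,-0.027,0.021],[0.134,0.003,-0.035]]
    - [[0.026,-0.045,0.035],[0.219,0.005,-0.057]]
    - [[0.03,-0.063,0.049],[0.31,0.007,-0.082]]
    - [[0.034,-0.082,0.064],[0.402,0.01,-0.106]]
    - [[0.036,-0.099,0.077],[0.487,0.012,-0.128]]
    - [[0.038,-0.114,0.088],[0.556,0.013,-0.146]]
    - [[0.039,-0.123,0.096],[0.604,0.014,-0.158]]
    - [[0.039,-0.127,0.098],[0.621,0.015,-0.163]]

```text
time: 36.62
tool_pos: [0.6014, -0.1196, 0.2221]
tcp_rot: [-0.962, 1.363, -1.021]
wrist_force: [-0.7, 0.3, -3.0]
width: 0.267
```

```bash
python3 dl.py l25 b
python3 - <<'E'
from h import *
s=bot.read_state();print(s["q"]);o,R=scoop_pose(s);print(o,R.as_euler('ZYX',degrees=True))
p,r=dump(BB,-.02,.045,42); print(p)
rows(p,r,5)
E
```

```text
[-0.39209922  0.20753296  1.71873702  0.286526    1.32975552  1.13705153]
[ 0.59819406 -0.18861551  0.12232975] [-9.24860719e+01  2.49921004e+01 -3.39029042e-02]
[ 0.59904442 -0.16346375  0.21264536]
from [ 0.6013 -0.1184  0.2219] t 36.83
[[[-0.001,-0.012,-0.002],[0.039,-0.002,-0.000]],[[-0.002,-0.040,-0.008],[0.133,-0.006,-0.000]],[[-0.004,-0.073,-0.015],[0.245,-0.011,-0.000]],[[-0.005,-0.101,-0.021],[0.338,-0.015,-0.001]],[[-0.006,-0.113,-0.023],[0.378,-0.017,-0.001]]]
```

View pics/l25.png

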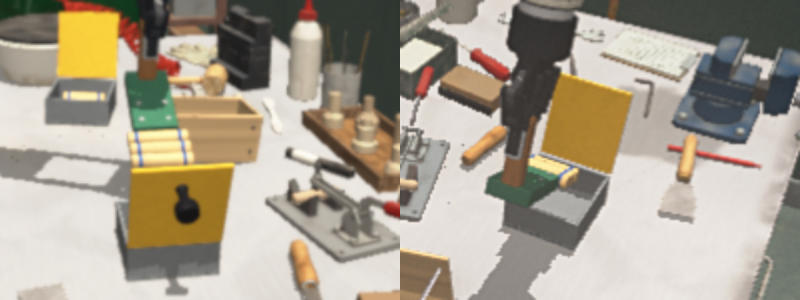

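Call:
play_rows:
  motion:
    - [[-0.001,-0.012,-0.003],[0.039,-0.002,0]]
    - [[-0.002,-0.04,-0.01],[0.133,-0.006,0]]
    - [[-0.004,-0.073,-0.017],[0.245,-0.011,0]]
    - [[-0.005,-0.101,-0.022],[0.338,-0.015,0]]
    - [[-0.006,-0.113,-0.023],[0.378,-0.017,0]]
    - [[-0.006,-0.113,-0.023],[0.378,-0.017,0]]

```text
time: 37.58
tool_pos: [0.5989, -0.1647, 0.2123]
tcp_rot: [-0.732, 1.455, -0.796]
wrist_force: [-1.0, -0.1, -1.8]
width: 0.274
```

```bash
python3 dl.py l26 b
python3 - <<'E'
from h import *
s=bot.read_state();print(s["q"],s["wrist_force"])
p,d,W=snap("wrist","w26")
p,r=dump(BB,-.02,.035,53); rows(p,r,4)
p,r=dump(BB,-.05,.12,8); rows(p,r,6)
E
```

```text
[-0.580169    0.34530283  1.64449889  0.5030032   1.49408584  0.90498688] [ 0.09139832 -0.5329207  -1.2463775 ]
from [ 0.5993 -0.1632  0.2137] t 37.83
[[[-0.001,-0.013,0.002],[0.038,-0.001,-0.000]],[[-0.002,-0.043,0.005],[0.122,-0.004,-0.001]],[[-0.004,-0.072,0.009],[0.206,-0.007,-0.001]],[[-0.004,-0.085,0.010],[0.245,-0.009,-0.002]]]
from [ 0.5993 -0.1632  0.2137] t 37.83
[[[0.001,0.020,-0.002],[-0.056,0.003,-0.000]],[[0.003,0.069,-0.005],[-0.196,0.009,-0.001]],[[0.006,0.134,-0.010],[-0.377,0.017,-0.001]],[[0.008,0.198,-0.015],[-0.559,0.025,-0.002]],[[0.010,0.248,-0.019],[-0.699,0.032,-0.002]],[[0.011,0.267,-0.020],[-0.754,0.034,-0.002]]]
```

View pics/l26.png

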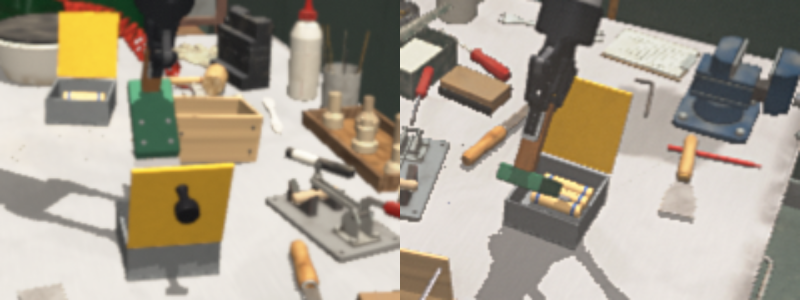

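View pics/w26.png

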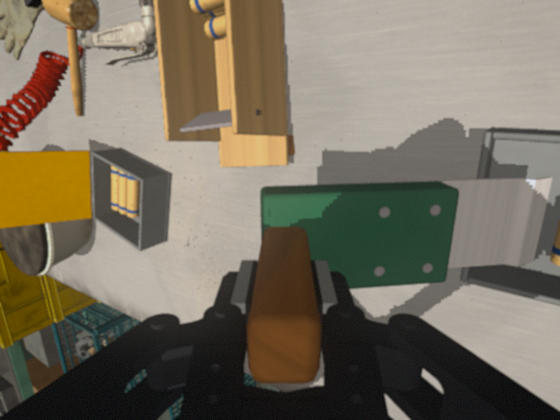

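Emptied into box B. Back out.

Call:
play_rows:
  motion:
    - [[0,0.015,0.01],[-0.056,0.003,0]]
    - [[0.003,0.06,0.01],[-0.196,0.009,0]]
    - [[0.006,0.13,0],[-0.377,0.017,0]]
    - [[0.008,0.198,-0.01],[-0.559,0.025,0]]
    - [[0.01,0.248,-0.019],[-0.699,0.032,0]]
    - [[0.011,0.267,-0.02],[-0.754,0.034,0]]
    - [[0.011,0.267,-0.02],[-0.754,0.034,0]]

```text
time: 38.7
tool_pos: [0.6034, -0.0543, 0.2061]
tcp_rot: [-1.188, 1.238, -1.238]
wrist_force: [0.4, -0.9, -2.4]
width: 0.267
```

```bash
python3 dl.py l27 b
python3 - <<'E'
from h import *
s=bot.read_state()
p,d,W=snap("scene"); print([(round(r["conf"],2),tow(r["xyz"],W).round(3).tolist()) for r in cams.recognise("scene","dowel_1")])
# place: scoop flat origin at (.476,.022) yaw? 
for yaw in (-40,-20,0,20):
    print(yaw,tcp_for(np.array([.50,-.03,.03]),[0,0,0],yaw,0))
E
```

```text
[(0.72, [0.55, 0.263, 0.029]), (0.57, [0.574, -0.303, 0.023]), (0.53, [0.55, 0.282, 0.026]), (0.44, [0.558, 0.303, 0.024]), (0.43, [0.57, -0.321, 0.023]), (0.39, [0.758, -0.006, 0.03])]
-40 [0.41898643 0.03797846 0.09058491]
-20 [0.40062214 0.00617058 0.09058491]
0 [ 0.39424429 -0.03        0.09058491]
20 [ 0.40062214 -0.06617058  0.09058491]
```

View pics/l27.png

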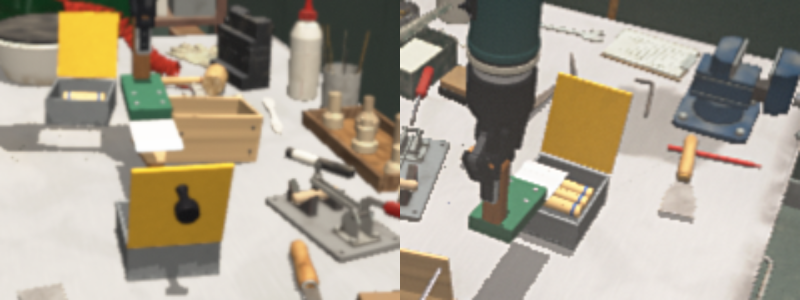

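Run:
```python
from h import *
t=tcp_for(np.array([.48,-.05,.02]),[0,0,0],-92.5,0); print(t)
rows(t,Rt(-92.5,0),8)
```

```text
[0.484613   0.05565506 0.08058491]
from [ 0.6033 -0.0583  0.2049] t 39.0
[[[-0.013,0.012,-0.013],[-0.008,0.000,0.000]],[[-0.046,0.044,-0.049],[-0.028,0.001,0.000]],[[-0.094,0.090,-0.098],[-0.057,0.002,0.001]],[[-0.148,0.142,-0.155],[-0.090,0.004,0.001]],[[-0.203,0.195,-0.212],[-0.123,0.005,0.002]],[[-0.250,0.240,-0.262],[-0.151,0.006,0.002]],[[-0.284,0.273,-0.297],[-0.172,0.007,0.002]],[[-0.297,0.285,-0.311],[-0.179,0.007,0.002]]]
```

Call:
play_rows:
  motion:
    - [[-0.03,0.01,0],[-0.008,0,0]]
    - [[-0.1,0.044,0],[-0.028,0,0]]
    - [[-0.18,0.09,-0.02],[-0.057,0.002,0]]
    - [[-0.25,0.16,-0.08],[-0.09,0.004,0]]
    - [[-0.28,0.22,-0.18],[-0.123,0.005,0]]
    - [[-0.297,0.27,-0.27],[-0.151,0.006,0]]
    - [[-0.297,0.285,-0.311],[-0.179,0.007,0]]
    - [[-0.297,0.285,-0.311],[-0.179,0.007,0]]
    - [[-0.297,0.285,-0.311],[-0.179,0.007,0]]

```text
time: 40.12
tool_pos: [0.4852, 0.0565, 0.0814]
tcp_rot: [-1.291, 1.174, -1.344]
wrist_force: [0.1, -0.6, -0.7]
width: 0.267
```

Run:
```python
from h import *
s=bot.read_state();o,R=scoop_pose(s);print(o,R.as_euler('ZYX',degrees=True),s["wrist_force"])
t=tcp_for(np.array([.48,-.05,-.0005]),[0,0,0],-92.5,0); print(t)
rows(t,Rt(-92.5,0),6)
```

```text
[ 0.48057206 -0.04908743  0.02076122] [-9.25331499e+01  2.90628835e-02  7.52165922e-02] [ 0.08306647 -0.57240704 -0.73457536]
[0.484613   0.05565506 0.06008491]
from [0.4852 0.0565 0.0814] t 40.12
[[[-0.000,-0.000,-0.004],[-0.000,0.000,0.000]],[[-0.000,-0.001,-0.014],[-0.000,0.000,0.000]],[[-0.001,-0.001,-0.027],[-0.000,0.001,0.000]],[[-0.001,-0.002,-0.039],[-0.000,0.001,0.001]],[[-0.001,-0.002,-0.049],[-0.001,0.002,0.001]],[[-0.001,-0.002,-0.053],[-0.001,0.002,0.001]]]
```

Call:
play_rows:
  motion:
    - [[0,0,-0.01],[0,0,0]]
    - [[0,0,-0.02],[0,0,0]]
    - [[0,0,-0.03],[0,0,0]]
    - [[0,0,-0.04],[0,0,0]]
    - [[0,0,-0.048],[0,0,0]]
    - [[0,0,-0.052],[0,0,0]]
    - [[0,0,-0.052],[0,0,0]]

```text
time: 41.0
tool_pos: [0.4846, 0.0568, 0.0602]
tcp_rot: [-1.293, 1.175, -1.343]
wrist_force: [-2.9, -0.4, 5.1]
width: 0.267
```

Run:
```python
from h import *
s=bot.read_state();o,R=scoop_pose(s);print(o,R.as_euler('ZYX',degrees=True),s["wrist_force"])
```

```text
[ 4.79936339e-01 -4.88942677e-02 -3.33396590e-04] [-9.25144380e+01 -1.52641957e-02 -1.79580215e-02] [-2.93195701 -0.40046842  5.07405218]
```

Call:
play_rows:
  motion:
    - [[0,0,0],[0,0,0]]
    - [[0,0,0],[0,0,0]]
    - [[0,0,0],[0,0,0]]
    - [[0,0,0],[0,0,0]]
    - [[0,0,0],[0,0,0]]
    - [[0,0,0],[0,0,0]]
  gripper: 0

```text
time: 41.75
tool_pos: [0.4846, 0.0568, 0.0597]
tcp_rot: [-1.293, 1.175, -1.343]
wrist_force: [0.6, -0.4, 0.9]
width: 1.003
```

Call:
play_rows:
  motion:
    - [[0,0.005,0.05],[0,0,0]]
    - [[0,0.02,0.15],[0,0,0]]
    - [[0,0.04,0.3],[0,0,0]]
    - [[0,0.055,0.4],[0,0,0]]
    - [[0,0.055,0.4],[0,0,0]]

```text
time: 42.38
tool_pos: [0.4875, 0.0797, 0.2243]
tcp_rot: [-1.285, 1.169, -1.346]
wrist_force: [0.7, -0.9, -0.6]
width: 1.0
```

```bash
python3 boxes.py
python3 - <<'E'
from h import *
s=bot.read_state();print(s["tool_pos"],s["width"],s["time"],s["q"])
for n in ("scene","side"):
    p,d,W=snap(n,n+"28"); 
    for l in ("box_a_lid",): print(n,[(round(r["conf"],2),tow(r["xyz"],W).round(3)) for r in cams.recognise(n,l)])
    C=cloud(n,d,W); hsv=cv2.cvtColor(p,cv2.COLOR_RGB2HSV); m=(hsv[...,0]>18)&(hsv[...,0]<30)&(hsv[...,1]>180)&(d>0)&(C[...,2]>.06)&(C[...,2]<.2)
    for nm,c in (("a",BA),("b",BB)):
        dx=C[...,0]-c[0];dy=C[...,1]-c[1]; th=np.radians(c[2]); x=dx*np.cos(th)+dy*np.sin(th); y=-dx*np.sin(th)+dy*np.cos(th)
        k=m&(np.abs(x-80)<999)&(np.hypot(x,y)<.2)&(x>.02)
        if k.sum()>30: print(n,nm,k.sum(),"boxframe x",np.percentile(x[k],[2,98]).round(3),"y",np.percentile(y[k],[2,98]).round(3),"z",np.percentile(C[...,2][k],[2,98]).round(3))
E
```

```text
scene mark 0.97 [ 5.945e-01 -2.809e-01 -2.000e-04]
scene mark 0.86 [ 5.480e-01  2.519e-01 -1.000e-04]
scene box a 621 [547.1 253.4] [126.7 116.8] 74.3
scene box b 72 [ 576.5 -263.9] [168.8  64.5] 48.3
side mark 0.84 [ 0.5907 -0.2768  0.001 ]
side mark 0.83 [ 0.553   0.2575 -0.0016]
side box a 316 [549.6 254.7] [141.8 117.3] 74.0
side box b 329 [ 593.  -283.2] [135.1 115.9] 87.4
[0.48333595 0.07844015 0.21780593] 0.9955408220206585 42.575 [ 0.20576042 -0.05290434  1.98413745 -0.14244926  1.25138935  1.86794099]
scene [(0.92, array([0.577, 0.363, 0.143]))]
scene a 143 boxframe x [0.074 0.107] y [-0.05  0.06] z [0.078 0.171]
scene b 346 boxframe x [0.068 0.104] y [-0.056 -0.024] z [0.068 0.166]
side [(0.68, array([0.573, 0.331, 0.106])), (0.18, array([0.556, 0.297, 0.026]))]
side a 1206 boxframe x [0.064 0.104] y [-0.054  0.051] z [0.062 0.166]
side b 2158 boxframe x [0.073 0.109] y [-0.054  0.052] z [0.063 0.167]
```

View pics/scene28.png

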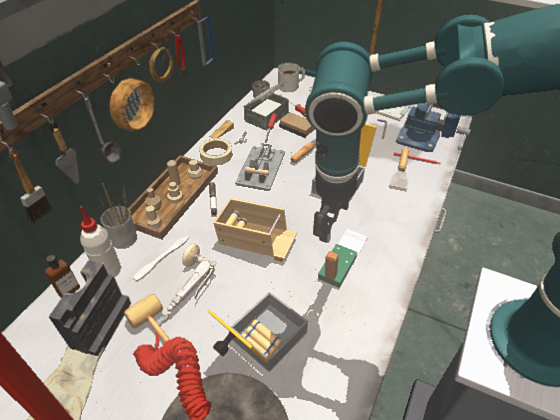

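View pics/side28.png

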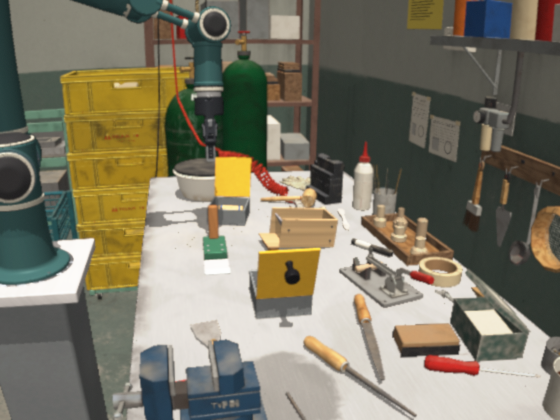

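Run:
```python
from h import *
for n in ("scene","side"):
    p,d,W=snap(n); C=cloud(n,d,W)
    for nm,c in (("a",BA),("b",BB)):
        dx=C[...,0]-c[0];dy=C[...,1]-c[1]; th=np.radians(c[2]); x=dx*np.cos(th)+dy*np.sin(th); y=-dx*np.sin(th)+dy*np.cos(th)
        print(n,nm)
        for xa in np.arange(.1,.3,.025):
            r=[]
            for ya in np.arange(-.1,.1,.04):
                k=(d>0)&(x>=xa)&(x<xa+.025)&(y>=ya)&(y<ya+.04)&(C[...,2]<.5)
                r.append(int(1000*C[...,2][k].max()) if k.sum()>2 else -1)
            print(round(xa,3),r)
```

```text
scene a
0.1 [5, 171, 170, 170, 112]
0.125 [4, 6, 145, 112, 112]
0.15 [141, 151, 150, 112, 113]
0.175 [142, 159, 163, 150, 113]
0.2 [130, 158, 162, 163, 159]
0.225 [79, 4, 161, 162, 162]
0.25 [4, 6, 111, 153, 166]
0.275 [5, 6, 111, 112, -1]
scene b
0.1 [6, 171, -1, -1, -1]
0.125 [5, 5, -1, -1, -1]
0.15 [6, 4, -1, -1, -1]
0.175 [4, 5, -1, -1, -1]
0.2 [6, 6, -1, -1, -1]
0.225 [5, 4, -1, -1, -1]
0.25 [4, 5, 2, -1, -1]
0.275 [17, 9, 5, -1, -1]
side a
0.1 [4, 170, 169, 165, 110]
0.125 [3, 2, -1, -1, 110]
0.15 [140, 154, -1, -1, 111]
0.175 [142, 158, 160, 146, 110]
0.2 [113, 133, 159, 158, 153]
0.225 [69, 4, -1, 157, 162]
0.25 [4, 3, -1, -1, 163]
0.275 [3, 4, -1, -1, 107]
side b
0.1 [2, 169, 169, 169, 3]
0.125 [3, 2, 143, 2, 3]
0.15 [2, 2, 21, 24, 2]
0.175 [3, 2, 23, 25, 3]
0.2 [2, 3, 3, 26, 22]
0.225 [2, 2, 2, 27, 27]
0.25 [3, 2, 4, 25, 26]
0.275 [2, 4, 2, 2, 18]
```

```bash
cat >> h.py <<'E'
def lidpose(box,x,y,z):
    c,s=np.cos(np.radians(box[2])),np.sin(np.radians(box[2]))
    yaw=(box[2]+90+90)%180-90
    return np.array([box[0]+c*x-s*y,box[1]+s*x+c*y,z]),Rt(yaw,8)
E
python3 - <<'E'
from h import *
p,r=lidpose(BA,.14,.04,.25); print(p)
rows(p,r,9)
E
```

```text
[0.54913876 0.39910213 0.25      ]
SCALED by 1.6974101172807343
from [0.4841 0.0786 0.2187] t 42.88
[[[0.003,0.016,0.002],[0.003,0.002,0.034]],[[0.012,0.060,0.006],[0.012,0.008,0.126]],[[0.025,0.122,0.012],[0.024,0.017,0.259]],[[0.040,0.197,0.019],[0.039,0.027,0.417]],[[0.056,0.275,0.027],[0.054,0.038,0.583]],[[0.071,0.350,0.034],[0.069,0.048,0.741]],[[0.084,0.412,0.040],[0.081,0.057,0.874]],[[0.092,0.456,0.044],[0.090,0.063,0.966]],[[0.096,0.472,0.046],[0.093,0.065,1.000]]]
```

Call:
play_rows:
  motion:
    - [[0.003,0.016,0.04],[0.003,0,0.034]]
    - [[0.012,0.06,0.08],[0.012,0.008,0.126]]
    - [[0.025,0.122,0.1],[0.024,0.017,0.259]]
    - [[0.04,0.197,0.1],[0.039,0.027,0.417]]
    - [[0.056,0.275,0.1],[0.054,0.038,0.583]]
    - [[0.071,0.35,0.1],[0.069,0.048,0.741]]
    - [[0.084,0.412,0.1],[0.081,0.057,0.874]]
    - [[0.092,0.456,0.1],[0.09,0.063,0.966]]
    - [[0.096,0.472,0.1],[0.093,0.065,1.0]]
    - [[0.096,0.472,0.1],[0.093,0.065,1.0]]
  gripper: 1
  squeeze: 20

```text
time: 44.12
tool_pos: [0.5232, 0.2679, 0.2602]
tcp_rot: [-1.515, 0.616, -0.684]
wrist_force: [-1.1, -0.5, 1.1]
width: -0.004
```

Run:
```python
from h import *
p,r=lidpose(BA,.14,.04,.25); print(p)
rows(p,r,7); print(bot.read_state()["q"])
```

```text
[0.54913876 0.39910213 0.25      ]
from [0.5232 0.2679 0.2602] t 44.12
[[[0.004,0.018,-0.001],[0.003,0.003,0.039]],[[0.013,0.065,-0.005],[0.012,0.009,0.138]],[[0.026,0.129,-0.010],[0.024,0.018,0.274]],[[0.039,0.199,-0.016],[0.038,0.028,0.423]],[[0.052,0.263,-0.021],[0.050,0.037,0.559]],[[0.061,0.310,-0.024],[0.059,0.044,0.659]],[[0.065,0.328,-0.026],[0.062,0.047,0.697]]]
[ 0.46624585  0.08808395  1.75663789 -0.06210231  1.30319695  1.30991689]
```

Call:
play_rows:
  motion:
    - [[0.004,0.018,0],[0.003,0.003,0.039]]
    - [[0.013,0.065,0],[0.012,0.009,0.138]]
    - [[0.026,0.129,0],[0.024,0.018,0.274]]
    - [[0.039,0.199,0],[0.038,0.028,0.423]]
    - [[0.052,0.263,0],[0.05,0.037,0.559]]
    - [[0.061,0.31,-0.01],[0.059,0.044,0.659]]
    - [[0.065,0.328,-0.026],[0.062,0.047,0.697]]
    - [[0.065,0.328,-0.026],[0.062,0.047,0.697]]
    - [[0.065,0.328,-0.026],[0.062,0.047,0.697]]

```text
time: 45.25
tool_pos: [0.5489, 0.398, 0.2492]
tcp_rot: [-1.561, 0.221, -0.22]
wrist_force: [0.1, 0.3, 0.4]
width: 0.002
```

```bash
python3 boxes.py
python3 - <<'E'
from h import *
p,d,W=snap("wrist","w29")
p,r=lidpose(BA,.14,.04,.142); print(p)
rows(p,r,7)
E
```

```text
scene mark 0.82 [ 0.5993 -0.2796  0.0009]
scene mark 0.81 [ 0.548   0.2557 -0.0014]
scene box a 531 [547.3 253.7] [126.2 116.1] 74.1
scene box b 210 [ 593.6 -246.9] [119.4  71. ] 0.3
side mark 0.67 [0.6731 0.014  0.0492]
side mark 0.64 [ 0.5913 -0.2805 -0.0025]
side box a 307 [549.5 253.8] [139.  115.9] 73.7
side box b 331 [ 592.8 -285. ] [131.6 115.7] 87.4
[0.54913876 0.39910213 0.142     ]
from [0.5491 0.3985 0.2497] t 45.5
[[[0.000,0.000,-0.015],[0.000,-0.000,0.000]],[[0.000,0.000,-0.053],[0.000,-0.000,0.000]],[[0.000,0.001,-0.106],[0.000,-0.000,0.000]],[[0.000,0.001,-0.163],[0.000,-0.000,0.001]],[[0.000,0.001,-0.216],[0.000,-0.000,0.001]],[[0.000,0.002,-0.254],[0.000,-0.000,0.001]],[[0.000,0.002,-0.269],[0.000,-0.000,0.001]]]
```

View pics/w29.png

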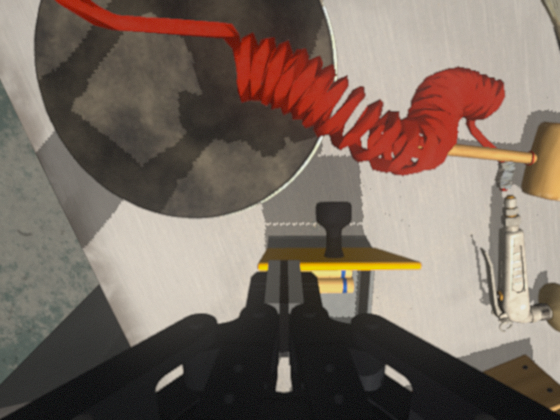

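Run:
```python
from h import *
p,d,W=snap("wrist"); C=cloud("wrist",d,W); hsv=cv2.cvtColor(p,cv2.COLOR_RGB2HSV)
c=BA;dx=C[...,0]-c[0];dy=C[...,1]-c[1]; th=np.radians(c[2]); x=dx*np.cos(th)+dy*np.sin(th); y=-dx*np.sin(th)+dy*np.cos(th); z=C[...,2]
k=(d>0)&(z>.155)&(z<.185)&(x>.05)&(x<.13)&(np.abs(y)<.07)
print(k.sum(),np.percentile(x[k],[2,50,98]),np.percentile(y[k],[2,98]),np.percentile(z[k],[2,98]))
for xa in np.arange(.1,.22,.02): 
    print(xa,[int(1000*z[(d>0)&(np.abs(x-xa)<.01)&(np.abs(y-ya)<.01)&(z<.2)].max(initial=0)) for ya in (-.04,-.02,0,.02,.04,.06,.08)])
```

```text
1343 [0.10132729 0.10449111 0.10663452] [-0.05318887  0.05687472] [0.1572245  0.16988343]
0.1 [170, 171, 170, 170, 154, 170, 2]
0.12000000000000001 [3, 135, 143, 141, 2, 107, 109]
0.14 [2, 133, 143, 140, 109, 110, 110]
0.16000000000000003 [150, 141, 3, 110, 110, 110, 110]
0.18000000000000002 [157, 158, 158, 143, 110, 110, 110]
0.2 [157, 160, 161, 160, 157, 143, 110]
```

Call:
play_rows:
  motion:
    - [[0,0,-0.05],[0,0,0]]
    - [[0,0,-0.11],[0,0,0]]
    - [[0,0,-0.17],[0,0,0]]
    - [[0,0,-0.22],[0,0,0]]
    - [[0,0,-0.255],[0,0,0]]
    - [[0,0,-0.258],[0,0,0]]
    - [[0,0,-0.258],[0,0,0]]

```text
time: 46.42
tool_pos: [0.5495, 0.3991, 0.1467]
tcp_rot: [-1.559, 0.219, -0.22]
wrist_force: [-1.2, 0.5, 0.9]
width: -0.004
```

Run:
```python
from h import *
s=bot.read_state(); print(s["wrist_force"])
p,r=lidpose(BA,.045,.04,.146); print(p)
rows(p,r,10,ease=False)
```

```text
[-1.23122977  0.48771834  0.91133325]
[0.52295321 0.30778227 0.146     ]
from [0.5495 0.3991 0.1467] t 46.42
[[[-0.007,-0.023,-0.000],[-0.000,0.000,0.000]],[[-0.013,-0.046,-0.000],[-0.000,0.000,0.000]],[[-0.020,-0.068,-0.001],[-0.000,0.000,0.000]],[[-0.027,-0.091,-0.001],[-0.000,0.000,0.000]],[[-0.033,-0.114,-0.001],[-0.000,0.000,0.000]],[[-0.040,-0.137,-0.001],[-0.000,0.000,0.000]],[[-0.046,-0.160,-0.001],[-0.000,0.000,0.000]],[[-0.053,-0.183,-0.001],[-0.000,0.000,0.000]],[[-0.060,-0.205,-0.002],[-0.000,0.000,0.000]],[[-0.066,-0.228,-0.002],[-0.000,0.000,0.000]]]
```

Call:
play_rows:
  motion:
    - [[-0.007,-0.023,0],[0,0,0]]
    - [[-0.013,-0.046,0],[0,0,0]]
    - [[-0.02,-0.068,0],[0,0,0]]
    - [[-0.027,-0.091,0],[0,0,0]]
    - [[-0.033,-0.114,0],[0,0,0]]
    - [[-0.04,-0.137,0],[0,0,0]]
    - [[-0.046,-0.16,0],[0,0,0]]
    - [[-0.053,-0.183,0],[0,0,0]]
    - [[-0.06,-0.205,0],[0,0,0]]
    - [[-0.066,-0.228,0],[0,0,0]]

```text
time: 47.68
tool_pos: [0.5223, 0.307, 0.146]
tcp_rot: [-1.56, 0.22, -0.219]
wrist_force: [-0.2, 0.2, -0.6]
width: 0.002
```

Call:
play_rows:
  motion:
    - [[0,0,0.02],[0,0,0]]
    - [[0,0,0.08],[0,0,0]]
    - [[0,0,0.15],[0,0,0]]
    - [[0,0,0.2],[0,0,0]]
    - [[0,0,0.25],[0,0,0]]

```text
time: 48.3
tool_pos: [0.5226, 0.3077, 0.2473]
tcp_rot: [-1.56, 0.22, -0.219]
wrist_force: [-0.3, 0.4, -0.1]
width: -0.002
```

```bash
python3 boxes.py
python3 - <<'E'
from h import *
snap("scene","scene30"); snap("side","side30")
p,r=lidpose(BB,.14,.04,.25); print(p)
rows(p,r,7); print(bot.read_state()["q"])
E
```

```text
scene mark 0.87 [ 0.5493  0.2511 -0.0026]
scene mark 0.58 [ 0.599  -0.2798 -0.0028]
scene box a 292 [545.6 255. ] [126.9 113. ] 73.7
scene box b 421 [ 591.4 -280.3] [134.7 117. ] 87.1
side mark 0.81 [ 0.5908 -0.2803 -0.0019]
side mark 0.68 [ 0.5501  0.2558 -0.0015]
side box a 295 [549.  252.6] [135.7 116.6] 74.4
side box b 331 [ 593.3 -284.2] [135.6 116.3] 87.3
[ 0.62785521 -0.42061153  0.25      ]
SCALED by 1.8196329569915106
from [0.5219 0.3072 0.2447] t 48.6
[[[0.008,-0.055,0.000],[0.000,-0.000,0.009]],[[0.029,-0.198,0.001],[0.000,-0.000,0.033]],[[0.057,-0.394,0.003],[0.000,-0.001,0.065]],[[0.088,-0.606,0.004],[0.001,-0.001,0.100]],[[0.117,-0.802,0.006],[0.001,-0.001,0.132]],[[0.137,-0.945,0.007],[0.001,-0.002,0.156]],[[0.146,-1.000,0.007],[0.001,-0.002,0.165]]]
[ 4.90921963e-01  1.27815146e-01  1.74026627e+00 -1.99624912e-05
  1.27659937e+00  7.70525434e-01]
```

View pics/scene30.png

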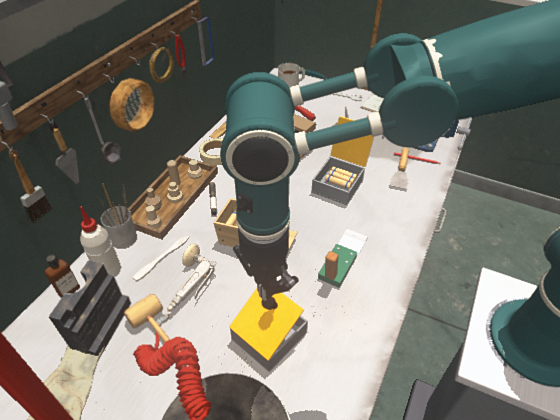

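View pics/side30.png

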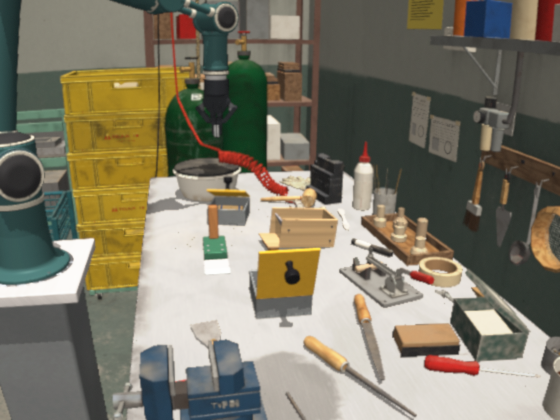

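Call:
play_rows:
  motion:
    - [[0.005,-0.04,0.01],[0,0,0.009]]
    - [[0.02,-0.14,0.02],[0,0,0.02]]
    - [[0.04,-0.26,0.03],[0,0,0.04]]
    - [[0.06,-0.39,0.04],[0,0,0.06]]
    - [[0.08,-0.52,0.04],[0,0,0.08]]
    - [[0.1,-0.66,0.04],[0,0,0.1]]
    - [[0.12,-0.8,0.04],[0,0,0.132]]
    - [[0.137,-0.92,0.04],[0,0,0.156]]
    - [[0.146,-1.0,0.04],[0,0,0.165]]

```text
time: 49.72
tool_pos: [0.5802, -0.0957, 0.2616]
tcp_rot: [-1.569, 0.121, -0.118]
wrist_force: [-0.1, 0.1, 0.0]
width: -0.001
```

```bash
python3 boxes.py
python3 - <<'E'
from h import *
p,d,W=snap("side"); b=cv2.resize(p[170:240,190:270,::-1],None,fx=5,fy=5)
cv2.imwrite("pics/l31.png",b)
p,r=lidpose(BB,.14,.04,.25); print(p)
rows(p,r,7); print(bot.read_state()["q"])
E
```

```text
scene mark 0.97 [ 0.6006 -0.2802  0.001 ]
scene mark 0.5 [ 0.5932 -0.2839  0.0195]
scene mark 0.24 [ 0.48   -0.0498  0.0045]
scene box a 237 [546.3 255.6] [123.8 113.8] 74.4
scene box b 425 [ 591.5 -279.9] [136.3 116.3] 87.5
side mark 0.92 [0.5514 0.2582 0.0007]
side mark 0.75 [ 0.5926 -0.2773  0.0006]
side mark 0.66 [ 0.4777 -0.0791  0.0113]
side box a 141 [571.  219.5] [171.2  86.3] 31.6
side box b 332 [ 593.1 -282.9] [135.9 115.8] 87.4
[ 0.62785521 -0.42061153  0.25      ]
from [ 0.5804 -0.0925  0.2616] t 49.98
[[[0.007,-0.045,-0.002],[-0.000,-0.000,0.008]],[[0.024,-0.163,-0.006],[-0.000,-0.000,0.027]],[[0.047,-0.323,-0.011],[-0.000,-0.001,0.054]],[[0.072,-0.497,-0.018],[-0.000,-0.001,0.083]],[[0.095,-0.658,-0.023],[-0.000,-0.002,0.109]],[[0.112,-0.775,-0.027],[-0.000,-0.002,0.129]],[[0.119,-0.820,-0.029],[-0.000,-0.002,0.136]]]
[-2.00263698e-01  8.32765254e-02  1.75817540e+00 -2.48735068e-04
  1.30197293e+00 -4.94205762e-02]
```

View pics/l31.png

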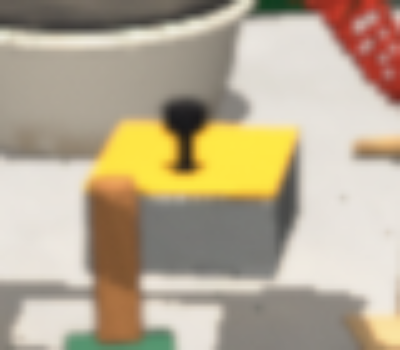

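Lid A is shut. On to lid B.

Call:
play_rows:
  motion:
    - [[0.007,-0.045,0],[0,0,0.008]]
    - [[0.024,-0.163,0],[0,0,0.027]]
    - [[0.045,-0.3,0],[0,0,0.054]]
    - [[0.065,-0.44,0],[0,0,0.083]]
    - [[0.09,-0.58,0],[0,0,0.109]]
    - [[0.105,-0.71,0],[0,0,0.129]]
    - [[0.119,-0.82,-0.01],[0,0,0.136]]
    - [[0.119,-0.82,-0.029],[0,0,0.136]]
    - [[0.119,-0.82,-0.029],[0,0,0.136]]
    - [[0.119,-0.82,-0.029],[0,0,0.136]]

```text
time: 51.22
tool_pos: [0.6288, -0.419, 0.2507]
tcp_rot: [-1.571, 0.033, -0.032]
wrist_force: [0.7, 0.5, -0.9]
width: -0.001
```

Run:
```python
from h import *
s=bot.read_state();print(s["tool_pos"],s["q"])
p,d,W=snap("wrist","w32"); C=cloud("wrist",d,W)
c=BB;dx=C[...,0]-c[0];dy=C[...,1]-c[1]; th=np.radians(c[2]); x=dx*np.cos(th)+dy*np.sin(th); y=-dx*np.sin(th)+dy*np.cos(th); z=C[...,2]
k=(d>0)&(z>.155)&(z<.185)&(x>.05)&(x<.13)&(np.abs(y)<.07)
print(k.sum(),np.percentile(x[k],[2,50,98]),np.percentile(y[k],[2,98]))
for xa in np.arange(.1,.22,.02): 
    print(xa,[int(1000*z[(d>0)&(np.abs(x-xa)<.01)&(np.abs(y-ya)<.01)&(z<.2)].max(initial=0)) for ya in (-.04,-.02,0,.02,.04,.06,.08)])
p,r=lidpose(BB,.14,.04,.146); rows(p,r,7)
```

```text
[ 0.62882586 -0.41896035  0.25065635] [-6.20374430e-01  4.07337242e-01  1.38096731e+00 -6.77652438e-04
  1.35381958e+00 -5.78695707e-01]
3171 [0.09949732 0.10349674 0.10879698] [-0.05651591  0.05232243]
0.1 [171, 171, 170, 170, 171, 170, 2]
0.12000000000000001 [0, 140, 144, 135, 0, 2, 2]
0.14 [2, 141, 144, 134, 2, 2, 2]
0.16000000000000003 [2, 0, 3, 23, 21, 2, 2]
0.18000000000000002 [2, 2, 3, 26, 28, 2, 2]
0.2 [2, 3, 2, 25, 26, 22, 3]
from [ 0.629  -0.419   0.2511] t 51.27
[[[-0.000,-0.000,-0.015],[0.000,-0.000,-0.000]],[[-0.001,-0.001,-0.052],[0.000,-0.000,-0.001]],[[-0.001,-0.002,-0.103],[0.000,-0.000,-0.001]],[[-0.002,-0.002,-0.159],[0.001,-0.000,-0.002]],[[-0.002,-0.003,-0.211],[0.001,-0.000,-0.002]],[[-0.003,-0.004,-0.248],[0.001,-0.000,-0.003]],[[-0.003,-0.004,-0.263],[0.001,-0.000,-0.003]]]
```

View pics/w32.png

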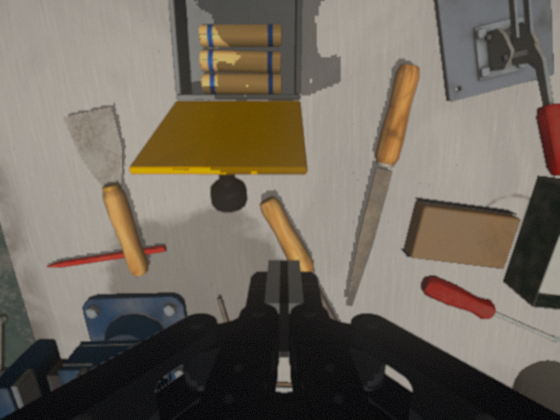

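Call:
play_rows:
  motion:
    - [[0,0,-0.05],[0,0,0]]
    - [[0,0,-0.11],[0,0,0]]
    - [[0,0,-0.17],[0,0,0]]
    - [[-0.002,-0.002,-0.22],[0,0,0]]
    - [[-0.003,-0.004,-0.255],[0,0,0]]
    - [[-0.003,-0.004,-0.26],[0,0,0]]
    - [[-0.003,-0.004,-0.26],[0,0,0]]

```text
time: 52.15
tool_pos: [0.6278, -0.4223, 0.1471]
tcp_rot: [-1.572, 0.034, -0.034]
wrist_force: [-0.1, -0.4, -0.3]
width: -0.002
```

Run:
```python
from h import *
s=bot.read_state();print(s["tool_pos"],s["wrist_force"])
p,r=lidpose(BB,.045,.04,.146); rows(p,r,10,ease=False)
```

```text
[ 0.62777045 -0.42230143  0.14711793] [-0.13085699 -0.36876991 -0.278585  ]
from [ 0.6278 -0.4223  0.1471] t 52.15
[[[0.001,0.024,-0.000],[0.000,0.000,-0.000]],[[0.002,0.048,-0.001],[0.000,0.000,-0.000]],[[0.003,0.072,-0.001],[0.000,0.000,-0.000]],[[0.004,0.097,-0.001],[0.001,0.000,-0.000]],[[0.005,0.121,-0.001],[0.001,0.000,-0.000]],[[0.006,0.145,-0.002],[0.001,0.000,-0.000]],[[0.007,0.169,-0.002],[0.001,0.000,-0.000]],[[0.008,0.193,-0.002],[0.001,0.000,-0.000]],[[0.010,0.217,-0.003],[0.001,0.000,-0.000]],[[0.011,0.241,-0.003],[0.002,0.000,-0.000]]]
```

Call:
play_rows:
  motion:
    - [[0.001,0.024,0],[0,0,0]]
    - [[0.002,0.048,0],[0,0,0]]
    - [[0.003,0.072,0],[0,0,0]]
    - [[0.004,0.097,0],[0,0,0]]
    - [[0.005,0.121,0],[0,0,0]]
    - [[0.006,0.145,0],[0,0,0]]
    - [[0.007,0.169,0],[0,0,0]]
    - [[0.008,0.193,0],[0,0,0]]
    - [[0.01,0.217,0],[0,0,0]]
    - [[0.011,0.241,0],[0,0,0]]

```text
time: 53.4
tool_pos: [0.6318, -0.3249, 0.1464]
tcp_rot: [-1.571, 0.035, -0.033]
wrist_force: [0.4, 0.6, -0.1]
width: -0.003
```

Call:
play_rows:
  motion:
    - [[0,0,0.02],[0,0,0]]
    - [[0,0,0.08],[0,0,0]]
    - [[0,0.05,0.15],[0,0,0]]
    - [[0,0.15,0.2],[0,0,0]]
    - [[0,0.3,0.25],[0,0,0]]
    - [[0,0.4,0.25],[0,0,0]]
    - [[0,0.5,0.3],[0,0,0]]
    - [[0,0.6,0.3],[0,0,0]]
    - [[0,0.6,0.3],[0,0,0]]
    - [[0,0.6,0.3],[0,0,0]]

```text
time: 54.65
tool_pos: [0.6319, -0.086, 0.2669]
tcp_rot: [-1.572, 0.034, -0.034]
wrist_force: [-0.0, -0.3, 0.2]
width: -0.003
```

Run:
```python
from h import *
print(bot.read_state()["tool_pos"])
snap("scene","scene33"); snap("side","side33"); snap("wrist","w33")
```

```text
[ 0.63191819 -0.08599035  0.26693485]
```

View pics/scene33.png

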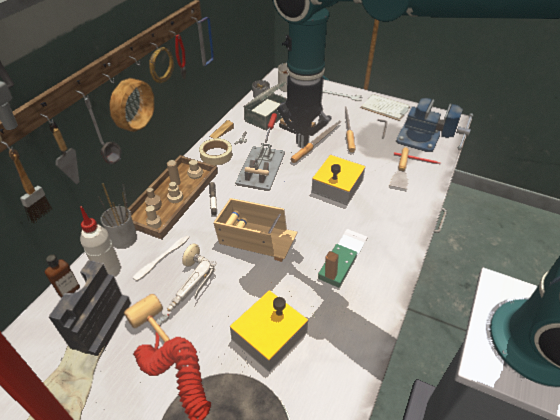

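View pics/side33.png

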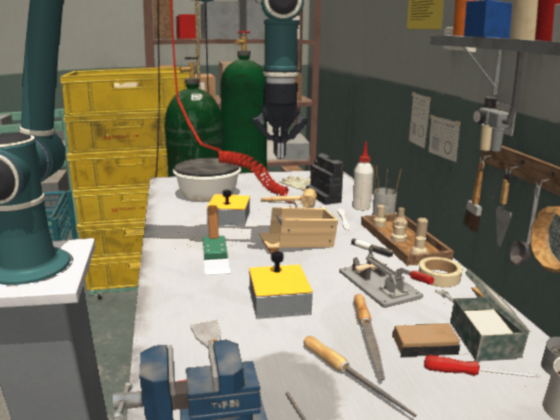

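View pics/w33.png

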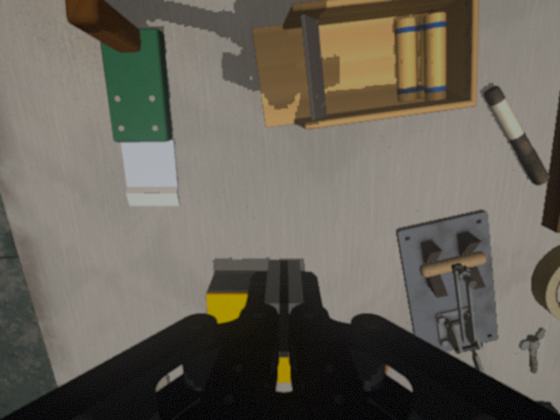

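Run:
```python
from h import *
for n in ("scene","side"):
    p,d,W=snap(n); C=cloud(n,d,W); hsv=cv2.cvtColor(p,cv2.COLOR_RGB2HSV); m=(hsv[...,0]>20)&(hsv[...,0]<32)&(hsv[...,1]>180)&(d>0)
    for c in (BA,BB):
        k=m&(np.hypot(C[...,0]-c[0],C[...,1]-c[1])<.09); print(n,k.sum(),np.percentile(C[...,2][k],[5,50,95]).round(4))
    k=(d>0)&(hsv[...,0]>60)&(hsv[...,0]<95)&(hsv[...,1]>90)&(np.hypot(C[...,0]-.48,C[...,1])<.09); print("deck z",np.percentile(C[...,2][k],[10,50,95]))
s=bot.read_state();print(s["time"],abs(s["joint_vel"]).max())
bot.finish_job()
```

```text
scene 2413 [0.055  0.0574 0.0599]
scene 865 [0.0548 0.0577 0.0605]
deck z [0.6250359  0.64448189 0.66046093]
side 349 [0.0557 0.0576 0.0594]
side 1352 [0.0553 0.0569 0.0583]
deck z [0.01205612 0.02235064 0.02458609]
54.9 0.003609870715739259
the job is handed in; nothing more can be done
```

The job is done and handed in at about 55 s. Each box got one scoop of three dowels, struck off under the strike plate. I then laid the scoop flat on the bench and pushed both lids shut from behind.

**Last checks**
- **Boxes:** I saw exactly three dowels in each box before closing it. Both lid tops measured flat at about 57 mm from both cameras, which fits a shut lid (50 mm box plus 6 mm lid). Neither box was found out of place at any look.
- **Scoop:** In the side camera the green deck sits at about 22 mm above the bench, so the scoop is lying flat. The scene camera's deck reading was unusable, because its colour filter had caught the arm instead.
- **Bin:** The last picture shows only two of the three remaining dowels. The third should be hidden under the upper one. No dowel was visible anywhere outside the bin and boxes. The fingers held only the scoop handle and pushed only the lids, so they never touched a dowel.
- **Forces:** The largest wrist force I saw was about 17 N, while pushing the scoop under the dowels on the first pass.

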